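# Hold a filter cassette home against the sprung plunger of its seating jig

## Robot

A 6-joint arm with a two-finger parallel gripper is mounted at the origin on the work surface. World frame = base frame: x ahead of the robot, y to its left, z up, the work surface at z = 0. Lengths are in m, angles in rad, forces in N, time in s.
With the tool pointing down it reaches from about 0.35 to 0.975 m from the base axis. Payload 4.9 kg.
Tool frame: the origin (TCP) lies midway between the tips of the shut fingers; the grasp point (between the pads) lies 19 mm behind it; x points along the fingers, y is the direction in which the jaws open and shut, and the axes are right-handed (so a half turn about x gives the same grasp; the last joint's range is limited). The gripper opens to 85 mm and grips with 20 to 120 N. Pads are 22 mm wide; open, the fingers measure 114 mm over their backs; the gripper's body (76 mm by 85 mm) begins 54 mm behind the grasp point. The pads swing forward as they close: fully open they stand 13 mm farther back than shut.
Start: joints at [-1.45, 0.053, 1.613, -0, 1.476, -0.119], TCP at [0.148, -0.607, 0.201] pointing down, gripper open.
Joint ranges: [-3.01, 3.01], [-1.01, 2.22], [0.06, 2.58], [-1.02, 4.17], [0.09, 2.62], [-3.14, 3.14]. Speed limits (rad/s): [2.57, 2.57, 3.14, 3.14, 3.14, 3.14].

## Interface

Orientations are given as a rotation vector (axis times angle).
In Python, from station import ctrl gives the robot as it stands.
- The arm moves only by the shell command python3 -m handwheel 'ROWS' [FORCE]. ROWS is JSON, a list of rows, each a list of 3 entries, a list of its own where there are three numbers: the finger opening in m, from 0 to 0.0854, then the shift along the tool's x, y, z in m, then the turn, a rotation vector about the tool's x, y, z in degrees. In form: [[claw, [dx, dy, dz], [ax, ay, az]], ...]. A call has 1 to 10 rows; each row shifts and turns the commanded pose from where the row before left it, along the tool's axes as they then stand; what a row does not reach is not made up. A row lasts 1/12 s, in which the tool goes at most 41.7 mm and 7.16 degrees, less where a joint would pass 70% of its speed; a pose out of reach is approached as far as the arm can. A call with a gripper value outside its range is refused whole. The fingers move at their own pace and stop on an object; FORCE is the grip in N (left out, the last holds). Time passes only in rows, so rows that do not move let the fingers close. It gives the time, the measured TCP pose, the force and the opening at its end, in the units of the state.
- ctrl.get_obs(): the state, without advancing time (a new reading comes with each control period).
- ctrl.get_image(name): name is "scene" or "top" or "wrist"; returns the picture (400x640x3 uint8, red, green, blue); there is no depth.
- ctrl.camera_params(name): a dict with "vertical_fov" (degrees; the focal length in pixels is half the picture's height over the tangent of half this angle, whatever the lens; pixels are square), "cx", "cy" (the principal point, pixels), "rvec" (rotation vector, rad) and "tvec" (3), from world to camera coordinates, as OpenCV has them; the wrist camera has in their place "T_tool_cam" (4x4, takes a point from camera to tool coordinates, whose origin is the TCP and whose axes are the tool frame's). Camera axes: x right, y down, z forward; pixel columns grow to the right and rows downward; lengths in m; the calibration is good to about 2 mm. A picture is of the moment at which its call begins: read the wrist's pose just before it. camera_params takes no time and is no camera call.
- ctrl.finish_job(): hands the job in, once; it reports no verdict.
Trained networks look in the newest picture that a camera, given by its name, has taken for a name from the list of things; names that differ only in an ending like _2 or _b are one class to them, and where a whole thing is asked for, a point or a joint stands for the part that bears it (a point fixed in the world has none). Each returns a list of dicts, best first, with "score" (0 to 1); they miss things now and then, are a little off and sometimes report something else, mostly with a low value. They report only what shows in the picture. A call takes as long as a camera call. They do not tell look-alikes from the thing itself.
- ctrl.look_for(thing, camera): "box" ([centre column, centre row, width, height] in pixels, round what is visible of it).
- ctrl.silhouettes(thing, camera): "mask" (400x640 bool, what is visible of it) and "box" ([centre column, centre row, width, height] in pixels, round what is visible of it).
- ctrl.tip_of(thing, camera): "centre" ([row, column] in pixels: a listed point, or the origin of a listed thing).
The state is a dict: "t": time; "q": joint angles; "dq": joint speeds; "effort": joint torques, N m; "tool_pos": TCP position; "tool_rot": TCP orientation; "contact_force": force on the tool from outside, world axes, zero at the start; "wrist_torque": the same for the moment, N m; "opening": finger opening in m.
Only numpy, scipy, OpenCV 4.12 (cv2) and the standard library are available. Lean on these libraries where they do the work, as an engineer would, in place of code of your own. Each camera call takes 0.05 s, during which the arm holds its last target.

## Task

Pick up the black filter cassette and stand it upright on the floor of the seating jig's channel, lengthwise between the two rails and clear of the sprung plunger. Then slide it along the channel, pushing the plunger in, until the cassette's end is square and fully home against the steel stop faces, pressing firmly but not ramming it, and finish while still gripping it and holding it there against the spring, as for a colleague to tighten the clamp; leave the objective, screwdriver, jar and post where they are.

Things in the scene. Friction and masses are not known exactly. Their poses are not given: they have to be found in the camera images.
- cassette_center (a point): centre of the filter cassette, a loose upright black rectangular block 48 mm long (its x), 36 mm wide (its y), 54 mm tall (its z), about 0.25 kg, with a round glass port in the top; this point is half-way up, 27 mm above its underside. Both ends are alike: it may go in either way round. It starts standing on the work surface
- dock: the seating jig, fixed to the work surface: aluminium plate 150 (x) x 90 (y) x 12 mm; origin at the centre of its underside, z up, x along the channel towards the plunger (pushing direction). Its top is the channel floor; two rails, 10 mm wide, 10 mm higher than the floor, x = -65 to +30 mm, leave a channel 42 mm wide centred on y = 0, open above and at the -x end
- dock_ready (a point): point in the jig where the centre of a cassette standing on the channel floor, well clear of the plunger, would be: jig x = -26 mm, y = 0, 39 mm above the jig's underside; axes as the jig. From here a cassette slid along +x first touches the plunger after 20 mm and is home on the stop faces after 32 mm
- stop: steel end block fixed across the +x end of the jig, 25 mm thick, 74 mm wide, its top 48 mm above the work surface; same origin and axes as the jig (its origin is NOT at the block). Two flat stop faces, left and right of the plunger, stand at x = +30 mm and look towards -x; a brass plunger barrel sticks out behind to x = +73 mm
- dock_stop_face (a point): centre of the stop faces, on the plunger's axis: x = +30 mm, y = 0, 32 mm above the jig's underside; axes as the jig
- plunger (a joint): travel in metres of the round sprung plunger (12 mm diameter, axis 20 mm above the channel floor): 0 when free, its nose 12 mm proud of the stop faces; grows as it is pushed in along the jig's +x; 0.012 with the cassette on the stop faces. The spring takes about 2.7 N to start and 8.1 N at the stop, and pushes the cassette back if let go
- objective_center (a point): bystander: centre of a steel microscope objective standing on end, 34 mm diameter, 52 mm tall
- driver_grip (a point): bystander: handle of a screwdriver about 170 mm long lying on the surface; x points along it to the tip
- jar_center (a point): bystander: centre of an amber glass jar, 52 mm diameter, 70 mm tall
- post_center (a point): bystander: centre of a steel optical post on a round foot, foot 44 mm diameter, post 13 mm diameter, 75 mm tall
There are look-alikes about, which are no part of the job. What is shaped like the part that bears cassette_center but green, red or yellow is not meant.

How it is judged:
By the outcome, as a careful person would: the job done as asked, in the order asked, and still so for the second after the job is handed in, while the arm keeps its last pose, push and grip.
It also fails if it takes over 48 s, if anything falls off the work surface, if the arm or the gripper's body presses on something with over 40 N, if the wrist force passes 120 N, or if a joint passes its speed limit or range.

## Working session

There is one attempt and no reset: what is moved stays moved. The work goes in short steps, Python scripts to look and compute and a shell command to move; the robot and the scene stay as the last step left them, time stands still between calls to the robot, and variables do not carry over. Pictures are saved under pics/ and viewed, and the job is handed in when it is done.

```bash
mkdir -p pics; ls
python3 - <<'E'
from station import ctrl
import cv2
print(ctrl.get_obs())
for n in ("scene","top","wrist"):
    im=ctrl.get_image(n); cv2.imwrite(f"pics/{n}0.png",im[:,:,::-1]); print(n,ctrl.camera_params(n))
E
```

```text
pics
{'t': 0.0, 'q': array([-1.44998124e+00,  5.33838355e-02,  1.61433110e+00,  1.51025400e-05,
        1.47601237e+00, -1.19016678e-01]), 'dq': array([-2.03494720e-04, -2.95160286e-04,  9.59085335e-04, -5.05071044e-04,
        1.62023803e-05,  9.04178303e-04]), 'effort': array([ 1.28288990e-03, -3.93680227e+01, -3.70176494e+01, -3.01775390e-05,
        6.94515111e-03,  4.64667291e-07]), 'tool_pos': array([ 0.1483711 , -0.60640629,  0.19972421]), 'tool_rot': array([ 2.09502918,  0.25468749, -2.0950015 ]), 'contact_force': array([-0.00791134,  0.02695259, -0.38280454]), 'wrist_torque': array([0.05096438, 0.03531359, 0.02998892]), 'opening': 0.08539799371750702}
scene {'vertical_fov': 48.23205428478454, 'cx': 315.4380317698014, 'cy': 194.64214478820705, 'rvec': array([ 2.34392364,  1.03715022, -0.34878893]), 'tvec': array([-0.39681159, -0.28935581,  1.69725911])}
top {'vertical_fov': 42.76283696218138, 'cx': 324.2150565848434, 'cy': 199.01164413735066, 'rvec': array([ 2.14796963, -2.10172328,  0.18245847]), 'tvec': array([3.37887535e-04, 5.77203107e-01, 1.20535194e+00])}
wrist {'vertical_fov': 59.052578739950356, 'cx': 316.93870105718463, 'cy': 196.31155601297712, 'T_tool_cam': array([[ 1.32346309e-03, -2.64088342e-01,  9.64497587e-01,
        -1.73410182e-01],
       [ 9.99999119e-01,  2.54625567e-04, -1.30245871e-03,
        -6.34148963e-04],
       [ 9.83784164e-05,  9.64498462e-01,  2.64088447e-01,
        -6.61635177e-02],
       [ 0.00000000e+00,  0.00000000e+00,  0.00000000e+00,
         1.00000000e+00]])}
```

View pics/scene0.png

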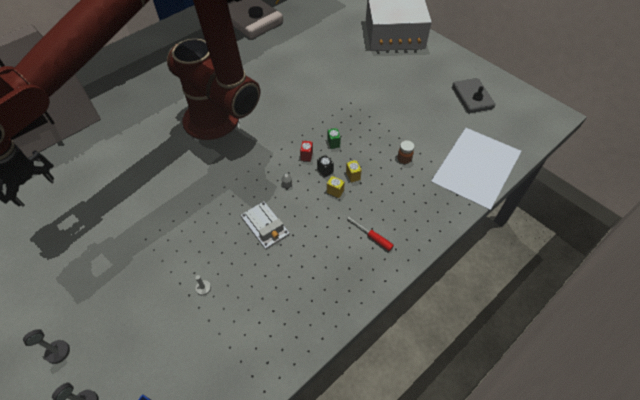

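View pics/top0.png

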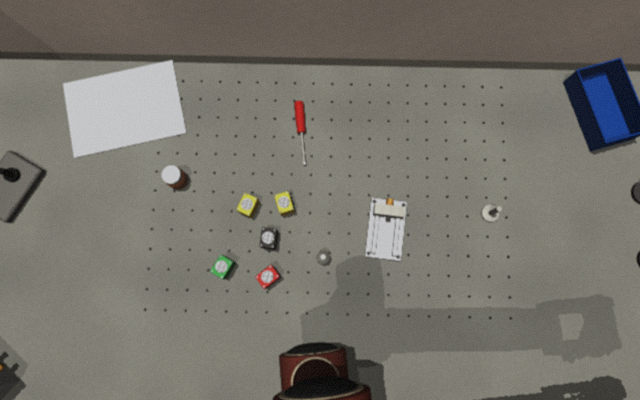

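View pics/wrist0.png

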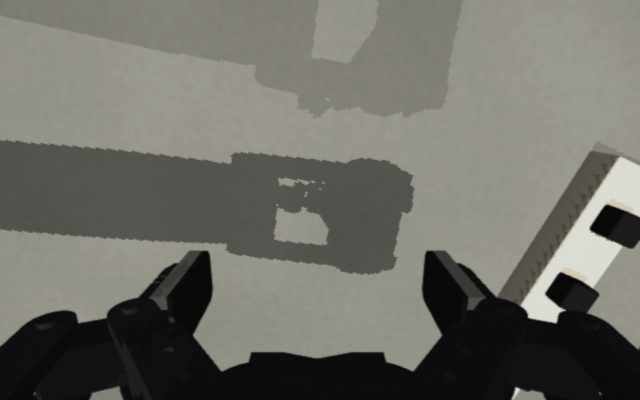

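The scene and top views show one black block (top 269,239; scene 325,165). Around it are two yellow blocks (top 247,204 and 285,202), a red one (267,277) and a green one (222,267). Only the black one fits the description. The jig is at top (386,228), with the stop at its upper end, towards world +x. I'll measure these and enlarge the view.

```bash
cat > h.py <<'E'
from station import ctrl
import numpy as np, cv2
from scipy.spatial.transform import Rotation as R
def cam(name,obs=None):
    p=ctrl.camera_params(name); f=200/np.tan(np.radians(p["vertical_fov"])/2)
    K=np.array([[f,0,p["cx"]],[0,f,p["cy"]],[0,0,1]])
    if "rvec" in p:
        Rm=R.from_rotvec(p["rvec"]).as_matrix(); return K,Rm,np.array(p["tvec"])
    T=np.eye(4); T[:3,:3]=R.from_rotvec(obs["tool_rot"]).as_matrix(); T[:3,3]=obs["tool_pos"]
    C=np.linalg.inv(T@p["T_tool_cam"]); return K,C[:3,:3],C[:3,3]
def ray(c,uv):
    K,Rm,t=c; d=Rm.T@np.linalg.solve(K,[uv[0],uv[1],1]); return -Rm.T@t,d
def atz(c,uv,z):
    o,d=ray(c,uv); return o+d*(z-o[2])/d[2]
def tri(rs):
    A=0;b=0
    for o,d in rs:
        d=d/np.linalg.norm(d);P=np.eye(3)-np.outer(d,d);A=A+P;b=b+P@o
    return np.linalg.solve(A,b)
def proj(c,X):
    K,Rm,t=c; x=K@(Rm@np.array(X)+t); return x[:2]/x[2]
E
python3 - <<'E'
from h import *
ct=cam("top");cs=cam("scene")
it=ctrl.get_image("top"); is_=ctrl.get_image("scene")
for th in ["cassette_center","dock","dock_ready","dock_stop_face","objective_center","jar_center","post_center","driver_grip"]:
    a=ctrl.tip_of(th,"top"); b=ctrl.tip_of(th,"scene")
    print(th,[(np.round(x["centre"][::-1]),round(x["score"],2)) for x in a][:6],[(np.round(x["centre"][::-1]),round(x["score"],2)) for x in b][:6])
    if a: print("   z.03:",[np.round(atz(ct,x["centre"][::-1],.03),3)[:2] for x in a][:6])
    if b: print("   scene z.03:",[np.round(atz(cs,x["centre"][::-1],.03),3)[:2] for x in b][:6])
print(ctrl.get_obs()["t"])
c=cv2.resize(it[180:300,200:420,::-1],None,fx=3.6,fy=3.6,interpolation=cv2.INTER_CUBIC);cv2.imwrite("pics/crop1.png",c)
E
```

```text
cassette_center [(array([224., 269.]), 0.95), (array([250., 203.]), 0.89), (array([270., 239.]), 0.84), (array([284., 204.]), 0.83), (array([267., 278.]), 0.78), (array([174., 177.]), 0.68)] [(array([336., 184.]), 0.87), (array([333., 142.]), 0.75), (array([353., 171.]), 0.64), (array([323., 167.]), 0.51)]
   z.03: [array([0.401, 0.255]), array([0.566, 0.198]), array([0.477, 0.145]), array([0.567, 0.115]), array([0.382, 0.148]), array([0.629, 0.395])]
   scene z.03: [array([0.561, 0.12 ]), array([0.419, 0.239]), array([0.561, 0.199]), array([0.481, 0.135])]
dock [(array([389., 227.]), 0.85)] [(array([265., 228.]), 0.97), (array([199., 287.]), 0.4)]
   z.03: [array([ 0.513, -0.149])]
   scene z.03: [array([ 0.535, -0.156]), array([ 0.563, -0.416])]
dock_ready [(array([389., 238.]), 0.59)] [(array([258., 215.]), 0.89), (array([379., 237.]), 0.16)]
   z.03: [array([ 0.485, -0.149])]
   scene z.03: [array([ 0.485, -0.143]), array([0.796, 0.078])]
dock_stop_face [(array([390., 215.]), 0.55)] [(array([268., 228.]), 0.64)]
   z.03: [array([ 0.545, -0.151])]
   scene z.03: [array([ 0.541, -0.15 ])]
objective_center [(array([322., 257.]), 0.53)] [(array([284., 180.]), 0.59)]
   z.03: [array([0.436, 0.016])]
   scene z.03: [array([0.434, 0.003])]
jar_center [(array([495., 208.]), 0.66), (array([176., 177.]), 0.56)] [(array([404., 151.]), 0.73), (array([200., 282.]), 0.71)]
   z.03: [array([ 0.567, -0.412]), array([0.63 , 0.389])]
   scene z.03: [array([0.618, 0.392]), array([ 0.552, -0.405])]
post_center [(array([496., 209.]), 0.58)] [(array([198., 285.]), 0.61)]
   z.03: [array([ 0.564, -0.416])]
   scene z.03: [array([ 0.557, -0.415])]
driver_grip [(array([306., 123.]), 0.88)] [(array([380., 234.]), 0.5)]
   z.03: [array([0.778, 0.065])]
   scene z.03: [array([0.79 , 0.086])]
1.05
```

View pics/crop1.png

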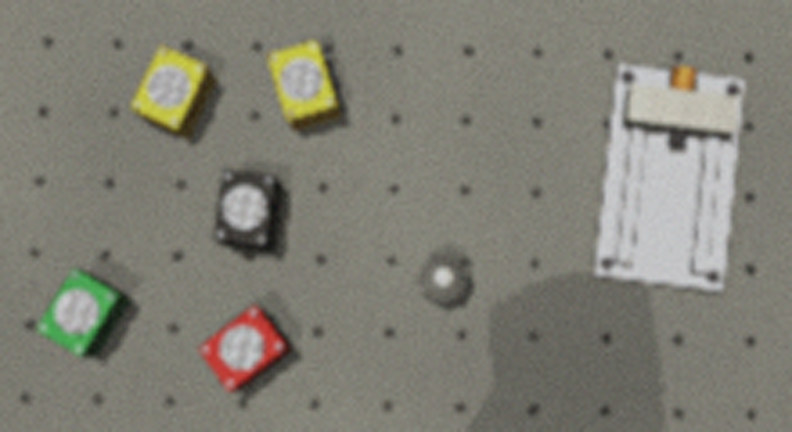

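The enlarged crop confirms the black block with its glass port at crop (245,208), which is top (269,239). It stands alone, with its long side roughly along world x. Next I'll move over it for a wrist view.

```bash
cat >> h.py <<'E'
def go(pos,xdir):
    """tool-down; tool z-axis heading or its opposite; print yaw turn and shift after turn"""
    o=ctrl.get_obs(); Rt=R.from_rotvec(o["tool_rot"])
    z=np.array([np.cos(xdir),np.sin(xdir),0]); x=np.array([0,0,-1.]); y=np.cross(z,x)
    D=R.from_matrix(np.c_[x,y,z]); d=(Rt.inv()*D).as_rotvec(degrees=True)
    sh=D.inv().apply(np.array(pos)-o["tool_pos"])
    print("turn",np.round(d,2),"shift after turn mm",np.round(sh*1000,1),"q6",round(o["q"][5],2))
E
python3 - <<'E'
from h import *
o=ctrl.get_obs(); print(R.from_rotvec(o["tool_rot"]).as_matrix().round(3))
for a in (0,np.pi): go([.44,.142,.2],a)
E
```

```text
[[ 0.     0.238 -0.971]
 [ 0.    -0.971 -0.238]
 [-1.    -0.    -0.   ]]
turn [-166.26   -0.     -0.  ] shift after turn mm [  1.  749.1 291.5] q6 -0.12
turn [13.74 -0.    0.  ] shift after turn mm [   1.  -749.1 -291.5] q6 -0.12
```

```bash
python3 -m handwheel '[[0.085,[0,0,0],[6.87,0,0]],[0.085,[0,0,0],[6.87,0,0]],[0.085,[0,0,-40],[0,0,0]]]' 2>&1 | tail -3; python3 -m handwheel '[[0.085,[0,0,0],[6.87,0,0]],[0.085,[0,0,0],[6.87,0,0]],[0.085,[0,0,-0.04],[0,0,0]],[0.085,[0,0,-0.04],[0,0,0]],[0.085,[0,0,-0.04],[0,0,0]],[0.085,[0,-0.02,-0.035],[0,0,0]],[0.085,[0,-0.025,-0.033],[0,0,0]],[0.085,[0,-0.025,-0.033],[0,0,0]],[0.085,[0,-0.025,-0.033],[0,0,0]],[0.085,[0,-0.025,-0.033],[0,0,0]]]'; python3 -m handwheel '[[0.085,[0,-0.03,-0.025],[0,0,0]],[0.085,[0,-0.04,0],[0,0,0]],[0.085,[0,-0.04,0],[0,0,0]],[0.085,[0,-0.04,0],[0,0,0]],[0.085,[0,-0.04,0],[0,0,0]],[0.085,[0,-0.04,0],[0,0,0]],[0.085,[0,-0.04,0],[0,0,0]],[0.085,[0,-0.04,0],[0,0,0]],[0.085,[0,-0.04,0],[0,0,0]],[0.085,[0,-0.04,0],[0,0,0]]]'
```

```text
tool_rot: [-2.213, 0.013, 2.22]
contact_force: [0.4, -1.5, 0.7]
opening: 0.0849
t: 2.13
tool_pos: [0.4992, -0.5577, 0.2009]
tool_rot: [-2.094, 0.252, 2.094]
contact_force: [0.4, -0.6, 0.7]
opening: 0.085
t: 2.97
tool_pos: [0.6145, -0.1839, 0.2011]
tool_rot: [-2.094, 0.253, 2.094]
contact_force: [0.7, -0.2, -0.1]
opening: 0.085
```

My first row list had a unit slip (40 instead of 0.04). The row limit capped it, but the turn was applied twice, so I'll work out a correction.

Run:
```python
from h import *
go([.47,.142,.2],np.pi)
# jig view en route
o=ctrl.get_obs(); im=ctrl.get_image("wrist"); cv2.imwrite("pics/w1.png",im[:,:,::-1])
```

```text
turn [-13.75  -0.02  -0.  ] shift after turn mm [   1.1 -325.9  144.5] q6 1.4
```

View pics/w1.png

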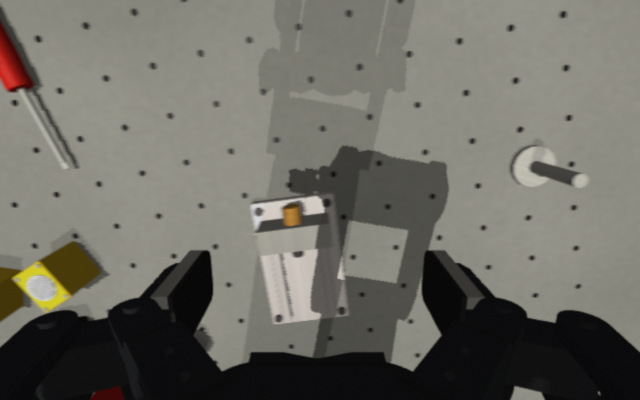

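The wrist view shows the whole jig at around (300,260), with the stop on top. I'll get a better view of it on the way.

```bash
python3 -m handwheel '[[0.085,[0,0,0],[-6.87,0,0]],[0.085,[0,0,0],[-6.87,0,0]],[0.085,[0.01,-0.01,0.037],[0,0,0]],[0.085,[0.01,-0.01,0.037],[0,0,0]],[0.085,[0.01,-0.01,0.037],[0,0,0]],[0.085,[0,0,0.03],[0,0,0]],[0.085,[0,0,0.02],[0,0,0]],[0.085,[0,0,0],[0,0,0]],[0.085,[0,0,0],[0,0,0]]]'
python3 - <<'E'
from h import *
o=ctrl.get_obs(); im=ctrl.get_image("wrist"); cv2.imwrite("pics/w2.png",im[:,:,::-1]); np.savez("w2.npz",im=im,**o)
E
```

```text
t: 3.77
tool_pos: [0.4529, -0.156, 0.1713]
tool_rot: [-2.223, 0.001, 2.22]
contact_force: [0.5, 0.4, -0.1]
opening: 0.085
```

View pics/w2.png

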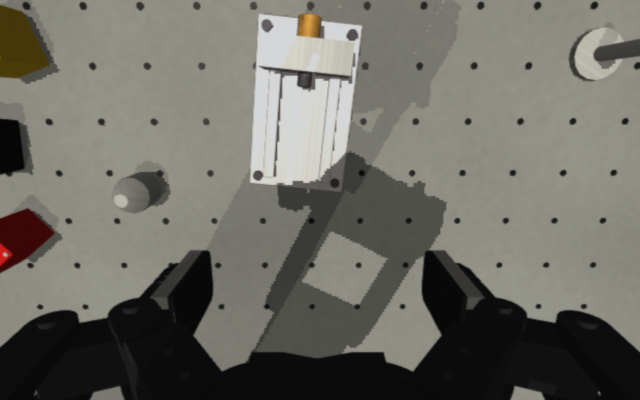

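Run:
```python
from h import *
im=cv2.imread("pics/w2.png")
c=cv2.resize(im[0:200,230:390],None,fx=4,fy=3,interpolation=cv2.INTER_CUBIC)
c=cv2.resize(im[0:200,230:390],(640,800))[:, :]
cv2.imwrite("pics/w2a.png",cv2.resize(im[5:105,240:380],(784,560),interpolation=cv2.INTER_CUBIC))
cv2.imwrite("pics/w2b.png",cv2.resize(im[100:200,240:380],(784,560),interpolation=cv2.INTER_CUBIC))
```

```text
(no output)
```

View pics/w2a.png

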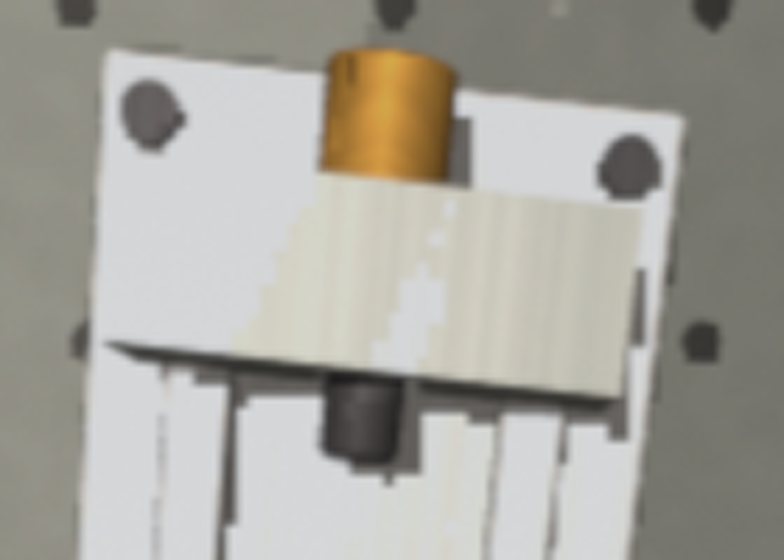

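View pics/w2b.png

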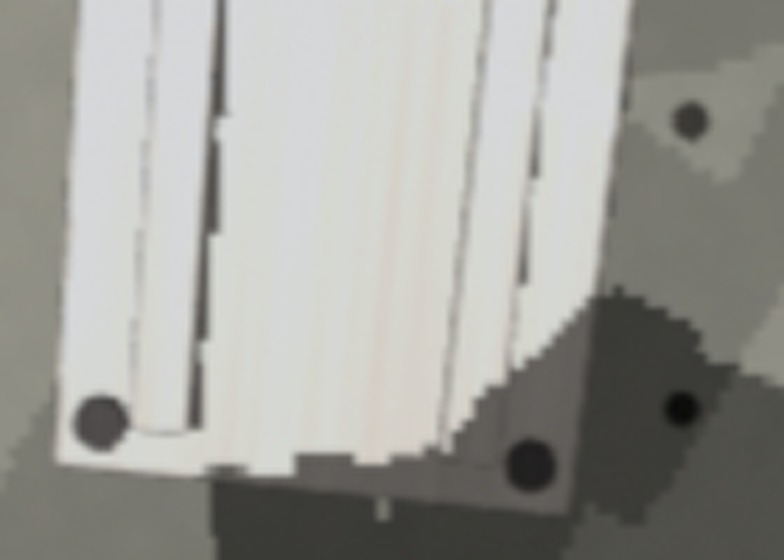

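Run:
```python
from h import *
from scipy.optimize import least_squares
d=np.load("w2.npz"); o={k:d[k] for k in d.files}
c=cam("wrist",o)
M=np.array([[75,45,12],[75,-45,12],[-75,45,12],[-75,-45,12],[30,37,48],[30,-37,48],[55,-37,48]])/1000
P=np.array([[258.75,13.9],[362.1,26.1],[250.2,182.5],[341.8,191.6],[258.75,66.6],[351.1,76.1],[354.8,41.6]])-.0
def X(p): 
    cc,s=np.cos(p[2]),np.sin(p[2]); return M@np.array([[cc,s,0],[-s,cc,0],[0,0,1]])+[p[0],p[1],0]
f=lambda p:np.concatenate([proj(c,x)-q for x,q in zip(X(p),P)])
r=least_squares(f,[.51,-.15,-.09]); print(r.x,np.degrees(r.x[2]),f(r.x).reshape(-1,2).round(1))
f2=lambda p:f(p)[:8]
r2=least_squares(f2,r.x);print(r2.x,f2(r2.x).reshape(-1,2).round(1))
# check in top/scene with calibration
ct=cam("top");cs=cam("scene")
print("top pred",[proj(ct,x).round(1).tolist() for x in X(r.x)[:4]]);print("scene",[proj(cs,x).round(1).tolist() for x in X(r.x)[:4]])
np.save("jig.npy",r.x)
go([.45,.142,.2],np.pi)
```

```text
[ 0.51103785 -0.14257156 -0.10081461] -5.776251710992151 [[-0.2 -0.4]
 [ 0.7 -1.1]
 [-0.4  0.9]
 [ 0.4  0.8]
 [-0.6 -0.4]
 [-0.1 -0.1]
 [ 0.2  0.7]]
[ 0.51099058 -0.1424196  -0.1019902 ] [[-0.2 -0.4]
 [ 0.6 -1. ]
 [-0.6  0.9]
 [ 0.2  0.9]]
top pred [[371.0, 197.7], [406.3, 201.9], [364.5, 256.5], [400.6, 261.0]]
scene [[289.6, 232.2], [265.1, 247.4], [263.7, 200.3], [240.0, 214.2]]
turn [-0.03 -0.08 -0.03] shift after turn mm [ -28.5 -298.1    3.6] q6 1.08
```

The wrist fit agrees with the top view to about 1 px: jig at (0.511, -0.1425), yaw -5.8°. On to the cassette.

```bash
python3 -m handwheel '[[0.085,[0,-0.041,0],[0,0,0]],[0.085,[0,-0.041,0],[0,0,0]],[0.085,[0,-0.041,0],[0,0,0]],[0.085,[0,-0.041,0],[0,0,0]],[0.085,[0,-0.041,0],[0,0,0]],[0.085,[0,-0.041,0],[0,0,0]],[0.085,[0,-0.035,0],[0,0,0]],[0.085,[0,-0.017,0],[0,0,0]],[0.085,[0,0,0],[0,0,0]],[0.085,[0,0,0],[0,0,0]]]'
python3 - <<'E'
from h import *
o=ctrl.get_obs(); im=ctrl.get_image("wrist"); cv2.imwrite("pics/w3.png",im[:,:,::-1]); np.savez("w3.npz",im=im,**o)
c=cam("wrist",o); u=proj(c,[.478,.143,.054]).astype(int); print(u)
a=max(u[1]-60,0); b=u[0]-80; print(b,a)
cv2.imwrite("pics/w3a.png",cv2.resize(im[a:a+120,b:b+160,::-1],(800,600),interpolation=cv2.INTER_CUBIC))
E
```

```text
t: 4.65
tool_pos: [0.4539, 0.143, 0.1711]
tool_rot: [2.22, 0.002, -2.22]
contact_force: [0.7, -0.2, 0.4]
opening: 0.085
[317 152]
237 92
```

View pics/w3.png

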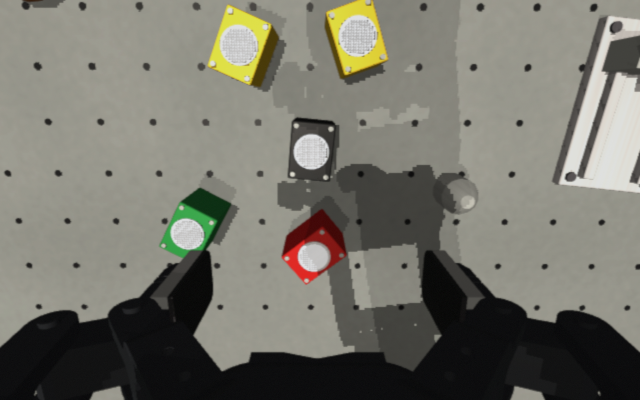

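View pics/w3a.png

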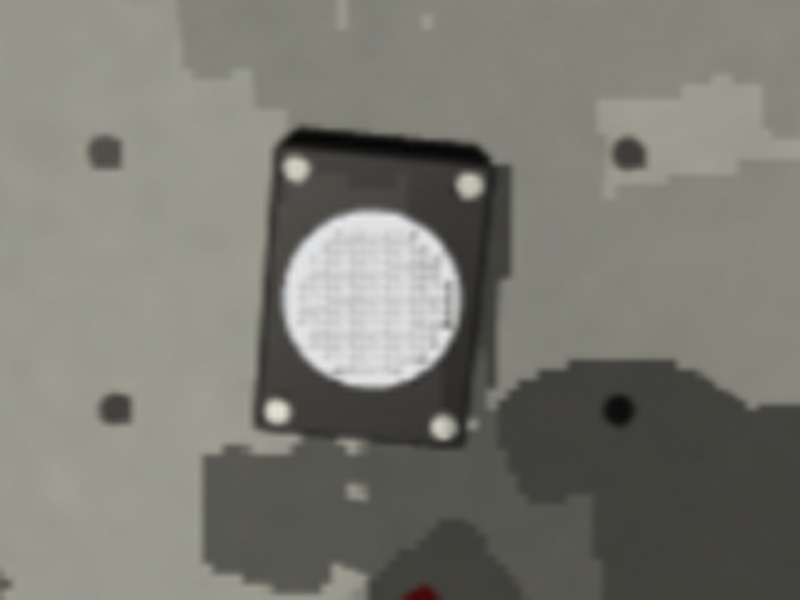

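The black block's top face is at crop corners (277,148), (488,165), (463,446), (257,428). It is upright and slightly yawed, with clear space for both fingers.

Run:
```python
from h import *
from scipy.optimize import least_squares
d=np.load("w3.npz"); o={k:d[k] for k in d.files}
c=cam("wrist",o)
M=np.array([[24,18,54],[24,-18,54],[-24,18,54],[-24,-18,54]])/1000
P=np.array([[277,148],[488,165],[257,428],[463,446]])/5+[237,92]
def X(p): 
    cc,s=np.cos(p[2]),np.sin(p[2]); return M@np.array([[cc,s,0],[-s,cc,0],[0,0,1]])+[p[0],p[1],0]
f=lambda p:np.concatenate([proj(c,x)-q for x,q in zip(X(p),P)])
r=least_squares(f,[.478,.143,-.09]); print(r.x,np.degrees(r.x[2]),f(r.x).reshape(-1,2).round(1))
print("top",proj(cam("top"),[*r.x[:2],.054]), "scene",proj(cam("scene"),[*r.x[:2],.054]))
np.save("cas.npy",r.x)
go([*r.x[:2],.017],r.x[2]+np.pi)
j=np.load("jig.npy"); print("yaw diff deg jig-cas",np.degrees(j[2]-r.x[2]))
```

```text
[ 0.47815903  0.14857699 -0.08148051] -4.6684894424205385 [[-1.1 -1. ]
 [ 1.2 -0.6]
 [-0.8  1. ]
 [ 0.6  0.9]]
top [267.34654439 237.80598025] scene [325.16914301 160.32715716]
turn [ 4.72  0.01 -0.03] shift after turn mm [154.   -8.4 -23.7] q6 1.72
yaw diff deg jig-cas -1.1077622685716122
```

```bash
python3 -m handwheel '[[0.085,[0,0,0],[4.72,0,0]],[0.085,[0,-0.0084,-0.0237],[0,0,0]],[0.085,[0.03,0,0],[0,0,0]],[0.085,[0.03,0,0],[0,0,0]],[0.085,[0.03,0,0],[0,0,0]],[0.085,[0.02,0,0],[0,0,0]],[0.085,[0,0,0],[0,0,0]],[0.085,[0,0,0],[0,0,0]]]'
python3 - <<'E'
from h import *
r=np.load("cas.npy"); go([*r[:2],.017],r[2]+np.pi)
im=ctrl.get_image("wrist"); cv2.imwrite("pics/w4.png",im[:,:,::-1])
E
```

```text
t: 5.37
tool_pos: [0.4771, 0.1473, 0.0601]
tool_rot: [-2.176, 0.093, 2.182]
contact_force: [-0.1, -0.4, 0.9]
opening: 0.0848
turn [-0.17  0.16 -0.05] shift after turn mm [43.1 -1.4 -1. ] q6 1.81
```

View pics/w4.png

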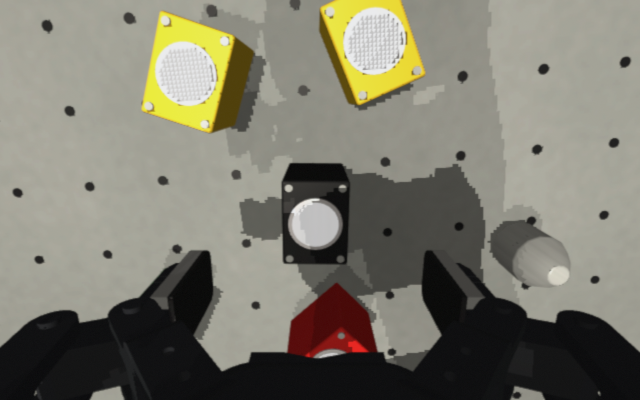

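The block is centred between the fingers (columns 282–350) and square to them. I'll go down and grip.

```bash
python3 -m handwheel '[[0.085,[0.02,-0.001,-0.001],[0,0,0]],[0.085,[0.015,0,0],[0,0,0]],[0.085,[0.008,0,0],[0,0,0]],[0.085,[0,0,0],[0,0,0]],[0.05,[0,0,0],[0,0,0]],[0.045,[0,0,0],[0,0,0]],[0.02,[0,0,0],[0,0,0]],[0.02,[0,0,0],[0,0,0]],[0.02,[0,0,0],[0,0,0]],[0.02,[0,0,0],[0,0,0]]]' 60; python3 -m handwheel '[[0.02,[0,0,0],[0,0,0]],[0.02,[0,0,0],[0,0,0]],[0.02,[0,0,0],[0,0,0]]]'
python3 - <<'E'
from h import *
im=ctrl.get_image("wrist"); cv2.imwrite("pics/w5.png",im[:,:,::-1])
E
```

```text
t: 6.25
tool_pos: [0.4797, 0.1495, 0.0196]
tool_rot: [-2.181, 0.09, 2.177]
contact_force: [-2.4, -1.0, 6.6]
opening: 0.0335
t: 6.5
tool_pos: [0.4797, 0.1495, 0.0196]
tool_rot: [-2.181, 0.09, 2.178]
contact_force: [-2.1, -1.2, 4.8]
opening: 0.033
```

View pics/w5.png

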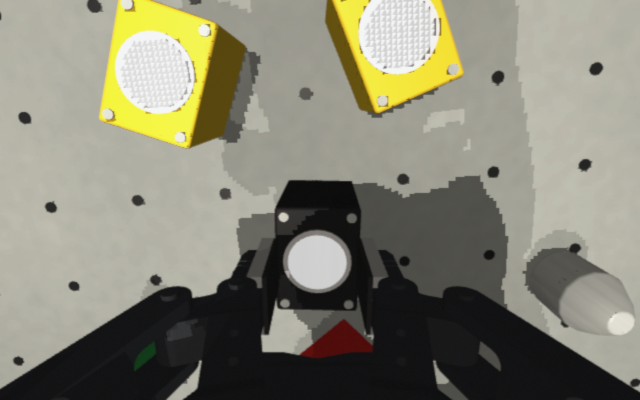

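Gripped (opening 33 mm). The top face shows centred at (317,262). Now I'll lift and check.

```bash
python3 -m handwheel '[[0.02,[-0.01,0,0],[0,0,0]],[0.02,[-0.025,0,0],[0,0,0]],[0.02,[-0.03,0,0],[0,0,0]],[0.02,[-0.025,0,0],[0,0,0]],[0.02,[0,0,0],[0,0,0]],[0.02,[0,0,0],[0,0,0]],[0.02,[0,0,0],[0,0,0]]]'
python3 - <<'E'
from h import *
o=ctrl.get_obs();im=ctrl.get_image("wrist"); np.savez("w6.npz",im=im,**o); cv2.imwrite("pics/w6.png",im[:,:,::-1])
cv2.imwrite("pics/w6a.png",cv2.resize(im[165:325,220:420,::-1],(800,600)[:0] or (750,600),interpolation=cv2.INTER_CUBIC))
j=np.load("jig.npy");cc,s=np.cos(j[2]),np.sin(j[2])
rd=np.array([j[0]-.026*cc,j[1]-.026*s]);print("ready",rd)
go([rd[0],rd[1],.11],j[2]+np.pi); go([rd[0],rd[1],.11],r if False else -0.0815+np.pi)
E
```

```text
t: 7.13
tool_pos: [0.4775, 0.1494, 0.1064]
tool_rot: [-2.177, 0.09, 2.182]
contact_force: [-0.3, 0.4, -4.0]
opening: 0.0333
ready [ 0.48516987 -0.13995482]
turn [ 1.06  0.23 -0.05] shift after turn mm [ -4.3 287.  -37.3] q6 1.81
turn [-0.05  0.23 -0.05] shift after turn mm [ -4.3 287.6 -31.7] q6 1.81
```

View pics/w6a.png

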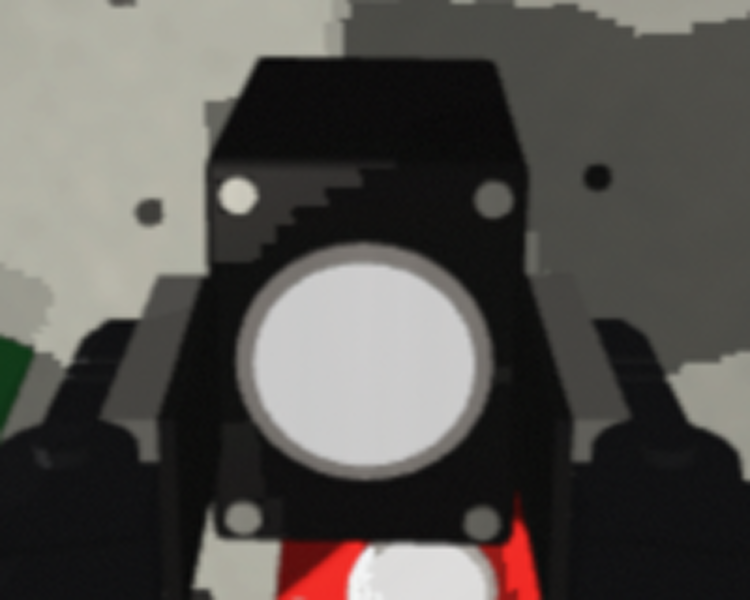

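Run:
```python
from h import *
from scipy.optimize import least_squares
p=ctrl.camera_params("wrist"); T=np.array(p["T_tool_cam"]); C=np.linalg.inv(T); K=cam("top")[0].copy()
f_=200/np.tan(np.radians(p["vertical_fov"])/2); K=np.array([[f_,0,p["cx"]],[0,f_,p["cy"]],[0,0,1]])
c=(K,C[:3,:3],C[:3,3])
# tool: x down, y, z ; cassette local a=long(fwd = -tool z), b
P=np.array([[207,163],[527,165],[215,538],[517,542],[260,58],[495,60]])/3.75+[220,165]
M=np.array([[-27,-18,-24],[-27,18,-24],[-27,-18,24],[-27,18,24],[27,-18,-24],[27,18,-24]])/1000
for full in (0,1):
    def X(q): 
        rv=[q[3],q[4],q[5]] if full else [q[3],0,0]
        return R.from_rotvec(rv).apply(M)+q[:3]
    f=lambda q:np.concatenate([proj(c,x)-u for x,u in zip(X(q),P)])
    r=least_squares(f,[-.01,0,0,0,0,0][:6 if full else 4]); print((r.x[:3]*1000).round(1),np.degrees(r.x[3:]).round(2),f(r.x).reshape(-1,2).round(1).tolist())
```

```text
[-4.5  0.1  2.4] [0.72] [[1.2, -0.2], [1.4, 0.3], [1.0, 0.2], [-0.8, 0.1], [-2.3, -0.4], [-1.6, -0.2]]
[-4.6  0.5  2.4] [ 0.02 -0.28  1.76] [[-0.1, -0.3], [0.0, -0.0], [0.9, 0.0], [-0.7, 0.4], [-0.4, 0.0], [0.3, -0.1]]
```

```bash
python3 -m handwheel '[[0.02,[0,0,0],[1.06,0.23,0]],[0.02,[0,0.02,-0.003],[0,0,0]],[0.02,[0,0.035,-0.005],[0,0,0]],[0.02,[0,0.04,-0.005],[0,0,0]],[0.02,[0,0.04,-0.005],[0,0,0]],[0.02,[0,0.04,-0.005],[0,0,0]],[0.02,[0,0.04,-0.005],[0,0,0]],[0.02,[0,0.035,-0.005],[0,0,0]],[0.02,[0,0.025,-0.004],[0,0,0]],[0.02,[0,0.012,0],[0,0,0]]]'
python3 -m handwheel '[[0.02,[0,0,0],[0,0,0]],[0.02,[0,0,0],[0,0,0]],[0.02,[0,0,0],[0,0,0]]]'
python3 - <<'E'
from h import *
j=np.load("jig.npy");cc,s=np.cos(j[2]),np.sin(j[2])
rd=np.array([j[0]-.026*cc,j[1]-.026*s])
go([rd[0],rd[1],.065],j[2]+np.pi)
o=ctrl.get_obs();im=ctrl.get_image("wrist"); cv2.imwrite("pics/w7.png",im[:,:,::-1])
E
```

```text
t: 8.02
tool_pos: [0.4857, -0.1425, 0.1067]
tool_rot: [-2.17, 0.114, 2.166]
contact_force: [-0.3, -0.2, -2.8]
opening: 0.0333
t: 8.27
tool_pos: [0.4861, -0.1384, 0.1072]
tool_rot: [-2.172, 0.108, 2.167]
contact_force: [0.0, 0.3, -2.7]
opening: 0.0334
turn [ 0.03 -0.14  0.07] shift after turn mm [42.2  1.6  0.7] q6 1.24
```

View pics/w7.png

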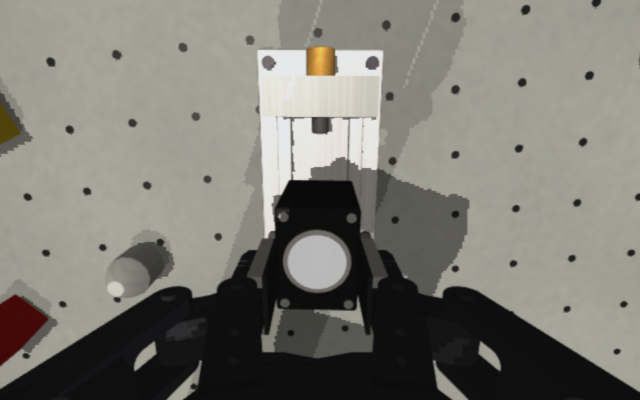

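```bash
python3 -m handwheel '[[0.02,[0,0.0015,0.0005],[0,0,0]],[0.02,[0.02,0,0],[0,0,0]],[0.02,[0.02,0,0],[0,0,0]],[0.02,[0.008,0,0],[0,0,0]],[0.02,[0,0,0],[0,0,0]],[0.02,[0,0,0],[0,0,0]],[0.02,[0,0,0],[0,0,0]]]'
python3 - <<'E'
from h import *
j=np.load("jig.npy");cc,s=np.cos(j[2]),np.sin(j[2])
rd=np.array([j[0]-.026*cc,j[1]-.026*s])
go([rd[0],rd[1],.032],j[2]+np.pi)
o=ctrl.get_obs();im=ctrl.get_image("wrist"); cv2.imwrite("pics/w8.png",im[:,:,::-1])
cv2.imwrite("pics/w8a.png",cv2.resize(im[40:200,220:420,::-1],(750,600),interpolation=cv2.INTER_CUBIC))
s=ctrl.get_image("scene");cv2.imwrite("pics/s8.png",cv2.resize(s[170:260,210:330,::-1],(800,600),interpolation=cv2.INTER_CUBIC))
E
```

```text
t: 8.9
tool_pos: [0.4871, -0.1413, 0.0614]
tool_rot: [-2.177, 0.11, 2.164]
contact_force: [-0.1, 0.2, -2.5]
opening: 0.0329
turn [ 0.03 -0.34 -0.03] shift after turn mm [29.4 -1.1  2. ] q6 1.24
```

View pics/w8a.png

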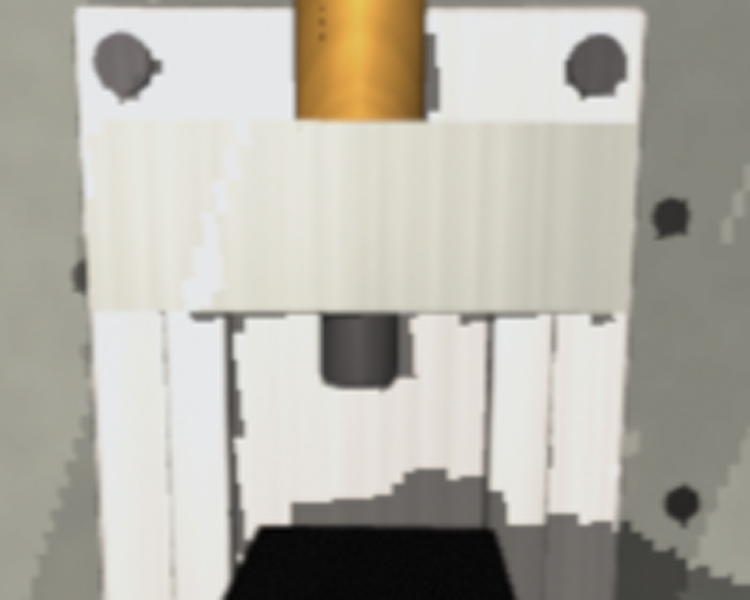

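View pics/s8.png

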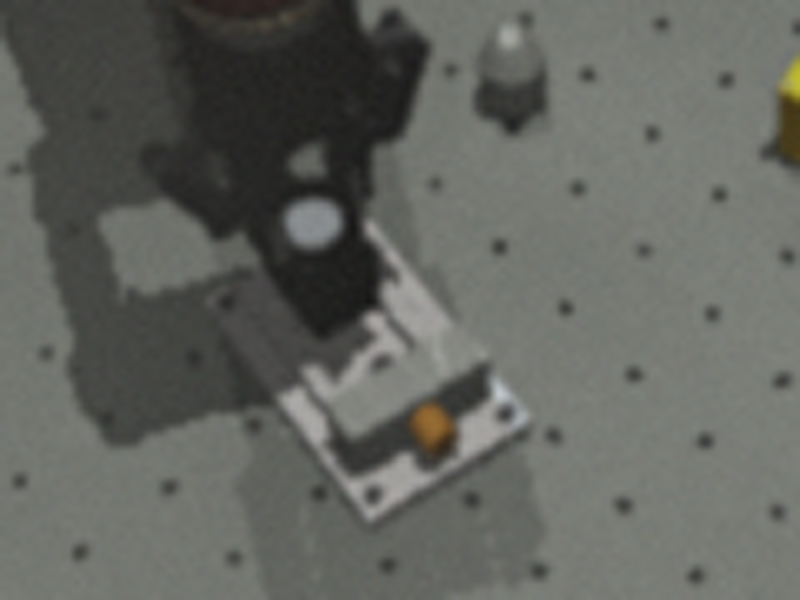

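The wrist view suggests the cassette leans about 1.8° sideways in the grip. I'll test that against the pre-grip picture, where it was standing upright.

Run:
```python
import cv2
im=cv2.imread("pics/w4.png"); cv2.imwrite("pics/w4a.png",cv2.resize(im[150:280,250:380],(780,780)[:0] or (600,600),interpolation=cv2.INTER_CUBIC))
im=cv2.imread("pics/w8.png"); cv2.imwrite("pics/w8b.png",cv2.resize(im[165:325,220:420],(750,600),interpolation=cv2.INTER_CUBIC))
```

```text
(no output)
```

View pics/w4a.png

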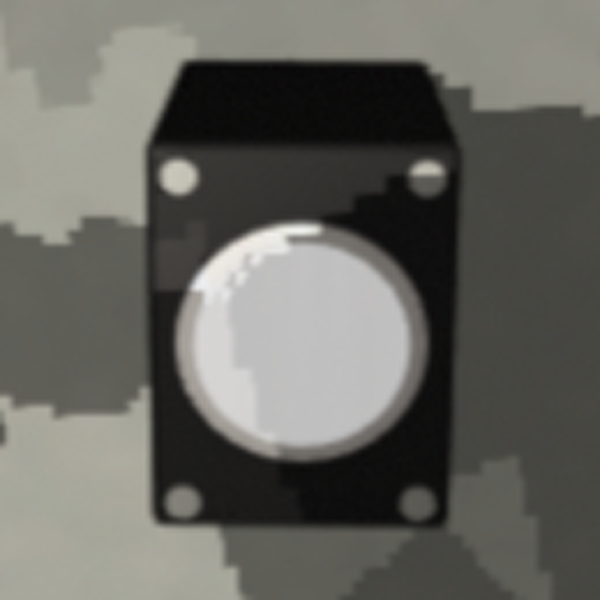

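View pics/w8b.png

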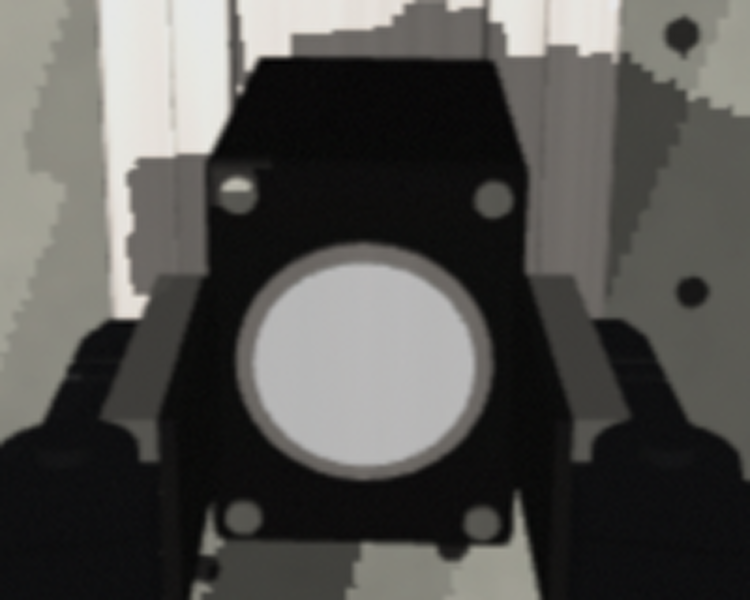

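Before the grip the block read upright (bias about 0.35°), so roughly 1.4° of lean is real. I'll take it out with a small roll, re-centre on the channel and lower part way.

```bash
python3 -m handwheel '[[0.02,[0,-0.0019,0.001],[0,-0.3,-1.4]],[0.02,[0,0,0],[0,0,0]],[0.02,[0.008,0,0],[0,0,0]],[0.02,[0.006,0,0],[0,0,0]],[0.02,[0,0,0],[0,0,0]],[0.02,[0,0,0],[0,0,0]],[0.02,[0,0,0],[0,0,0]]]'
python3 - <<'E'
from h import *
j=np.load("jig.npy");cc,s=np.cos(j[2]),np.sin(j[2])
rd=np.array([j[0]-.026*cc,j[1]-.026*s])
go([rd[0],rd[1],.032],j[2]+np.pi)
im=ctrl.get_image("wrist"); cv2.imwrite("pics/w9.png",im[:,:,::-1])
cv2.imwrite("pics/w9a.png",cv2.resize(im[60:240,217:417,::-1],(666,600),interpolation=cv2.INTER_CUBIC))
E
```

```text
t: 9.58
tool_pos: [0.4852, -0.1387, 0.0458]
tool_rot: [-2.157, 0.082, 2.159]
contact_force: [0.2, 0.1, -1.9]
opening: 0.0333
turn [0.   0.11 1.42] shift after turn mm [13.8  1.2 -0.1] q6 1.22
```

View pics/w9a.png

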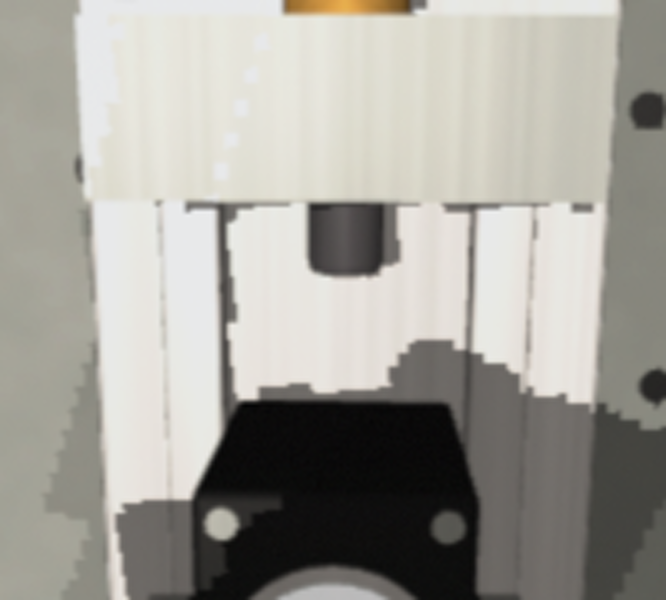

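The cassette's front lower edge (crop 236–448) lies inside the rails (223–465), so it is centred to within about 0.5 mm. I'll lower it gently.

```bash
python3 -m handwheel '[[0.02,[0.005,0.0003,0],[0,0,0]],[0.02,[0.004,0.0003,0],[0,0,0]],[0.02,[0,0,0],[0,0,0]],[0.02,[0,0,0],[0,0,0]],[0.02,[0,0,0],[0,0,0]]]';python3 -m handwheel '[[0.02,[0.001,0,0],[0,0,0]],[0.02,[0.001,0,0],[0,0,0]],[0.02,[0,0,0],[0,0,0]],[0.02,[0,0,0],[0,0,0]]]'
```

```text
t: 10.05
tool_pos: [0.4853, -0.1392, 0.037]
tool_rot: [-2.158, 0.082, 2.158]
contact_force: [0.3, -0.1, -2.5]
opening: 0.0334
t: 10.38
tool_pos: [0.4853, -0.1392, 0.0351]
tool_rot: [-2.158, 0.082, 2.158]
contact_force: [0.2, -0.5, -2.7]
opening: 0.0332
```

```bash
python3 -m handwheel '[[0.02,[0.001,0,0],[0,0,0]],[0.02,[0.001,0,0],[0,0,0]],[0.02,[0,0,0],[0,0,0]],[0.02,[0,0,0],[0,0,0]]]';python3 -m handwheel '[[0.02,[0.001,0,0],[0,0,0]],[0.02,[0,0,0],[0,0,0]],[0.02,[0,0,0],[0,0,0]]]'
```

```text
t: 10.72
tool_pos: [0.4852, -0.1391, 0.033]
tool_rot: [-2.158, 0.082, 2.158]
contact_force: [0.4, -0.1, -2.7]
opening: 0.0334
t: 10.97
tool_pos: [0.4853, -0.1391, 0.0321]
tool_rot: [-2.158, 0.082, 2.158]
contact_force: [0.5, -0.6, -3.2]
opening: 0.0335
```

```bash
python3 -m handwheel '[[0.02,[0.0008,0,0],[0,0,0]],[0.02,[0,0,0],[0,0,0]],[0.02,[0,0,0],[0,0,0]]]';python3 -m handwheel '[[0.02,[0.0007,0,0],[0,0,0]],[0.02,[0,0,0],[0,0,0]],[0.02,[0,0,0],[0,0,0]]]'
```

```text
t: 11.22
tool_pos: [0.4854, -0.1392, 0.0314]
tool_rot: [-2.158, 0.083, 2.158]
contact_force: [-0.2, -0.2, -2.7]
opening: 0.0334
t: 11.47
tool_pos: [0.4856, -0.1393, 0.0313]
tool_rot: [-2.158, 0.083, 2.158]
contact_force: [-3.3, 0.7, 3.3]
opening: 0.0331
```

It's down on the floor at TCP z 0.0313, as predicted. I'll check that it is seated.

Run:
```python
from h import *
im=ctrl.get_image("wrist"); cv2.imwrite("pics/w10.png",im[:,:,::-1])
cv2.imwrite("pics/w10a.png",cv2.resize(im[60:320,187:447,::-1],(600,600),interpolation=cv2.INTER_CUBIC))
s=ctrl.get_image("scene");cv2.imwrite("pics/s10.png",cv2.resize(s[170:260,210:330,::-1],(800,600),interpolation=cv2.INTER_CUBIC))
```

```text
(no output)
```

View pics/w10a.png

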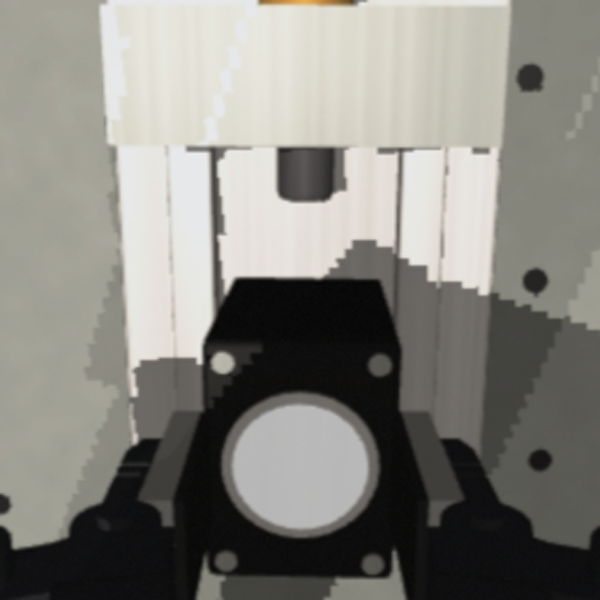

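View pics/s10.png

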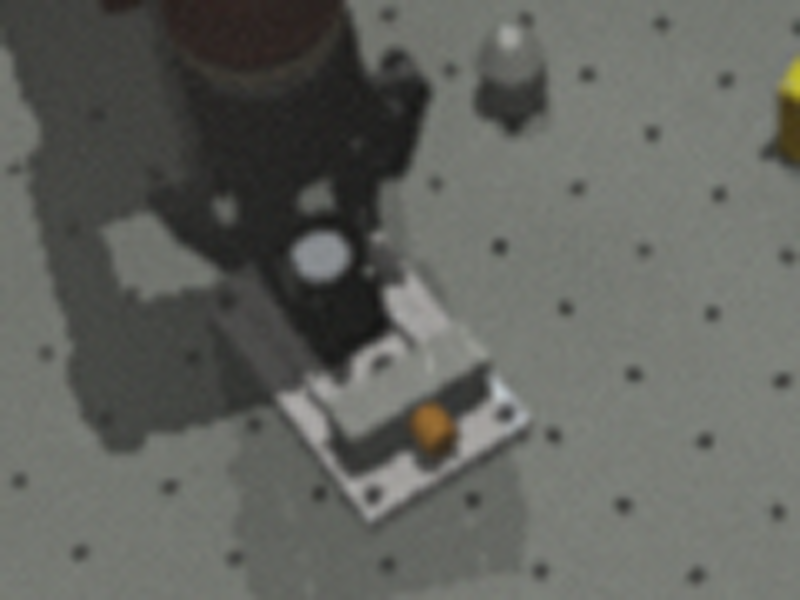

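The cassette stands between the rails, and its front edge (row 280) is well clear of the plunger nose (row 200). Now the slide.

```bash
python3 -m handwheel '[[0.02,[0,0,-0.002],[0,0,0]],[0.02,[0,0,-0.002],[0,0,0]],[0.02,[0,0,-0.002],[0,0,0]],[0.02,[0,0,-0.002],[0,0,0]],[0.02,[0,0,0],[0,0,0]],[0.02,[0,0,0],[0,0,0]]]';python3 -m handwheel '[[0.02,[0,0,-0.002],[0,0,0]],[0.02,[0,0,-0.002],[0,0,0]],[0.02,[0,0,-0.002],[0,0,0]],[0.02,[0,0,-0.002],[0,0,0]],[0.02,[0,0,-0.001],[0,0,0]],[0.02,[0,0,0],[0,0,0]],[0.02,[0,0,0],[0,0,0]]]'
python3 - <<'E'
from h import *
im=ctrl.get_image("wrist")
cv2.imwrite("pics/w11a.png",cv2.resize(im[60:320,187:447,::-1],(600,600),interpolation=cv2.INTER_CUBIC))
j=np.load("jig.npy"); o=ctrl.get_obs();d=o["tool_pos"][:2]-j[:2];cc,s=np.cos(j[2]),np.sin(j[2])
print("tcp in jig mm",(1000*np.array([d[0]*cc+d[1]*s,-d[0]*s+d[1]*cc])).round(1))
E
```

```text
t: 12.07
tool_pos: [0.494, -0.1403, 0.0313]
tool_rot: [-2.16, 0.083, 2.157]
contact_force: [-1.8, -0.4, 5.8]
opening: 0.0333
t: 12.65
tool_pos: [0.5023, -0.1411, 0.0313]
tool_rot: [-2.158, 0.083, 2.159]
contact_force: [-5.1, 0.6, 9.1]
opening: 0.0334
tcp in jig mm [-8.9  0.6]
```

View pics/w11a.png

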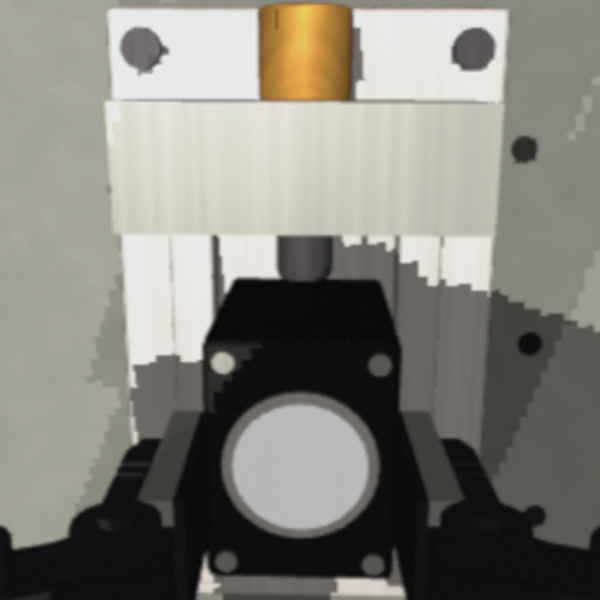

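```bash
python3 -m handwheel '[[0.02,[0,0,-0.002],[0,0,0]],[0.02,[0,0,-0.002],[0,0,0]],[0.02,[0,0,-0.001],[0,0,0]],[0.02,[0,0,0],[0,0,0]],[0.02,[0,0,0],[0,0,0]]]';python3 -m handwheel '[[0.02,[0,0,-0.0015],[0,0,0]],[0.02,[0,0,-0.0015],[0,0,0]],[0.02,[0,0,-0.001],[0,0,0]],[0.02,[0,0,0],[0,0,0]],[0.02,[0,0,0],[0,0,0]]]';python3 -m handwheel '[[0.02,[0,0,-0.0015],[0,0,0]],[0.02,[0,0,-0.0015],[0,0,0]],[0.02,[0,0,0],[0,0,0]],[0.02,[0,0,0],[0,0,0]]]'
```

```text
t: 13.12
tool_pos: [0.5069, -0.1416, 0.0313]
tool_rot: [-2.157, 0.083, 2.16]
contact_force: [-5.6, -0.4, 9.9]
opening: 0.033
t: 13.53
tool_pos: [0.5093, -0.1419, 0.0322]
tool_rot: [-2.152, 0.082, 2.165]
contact_force: [-14.3, 1.8, 19.5]
opening: 0.033
t: 13.87
tool_pos: [0.5125, -0.1422, 0.0318]
tool_rot: [-2.153, 0.082, 2.164]
contact_force: [-12.0, 0.0, 17.5]
opening: 0.0331
```

The vertical force grew and the tool pitched slightly. I'll look before going on.

Run:
```python
from h import *
j=np.load("jig.npy"); o=ctrl.get_obs();d=o["tool_pos"][:2]-j[:2];cc,s=np.cos(j[2]),np.sin(j[2])
print("tcp in jig mm",(1000*np.array([d[0]*cc+d[1]*s,-d[0]*s+d[1]*cc])).round(1))
go([*o["tool_pos"]],j[2]+np.pi)
im=ctrl.get_image("wrist")
cv2.imwrite("pics/w12a.png",cv2.resize(im[60:320,187:447,::-1],(600,600),interpolation=cv2.INTER_CUBIC))
s=ctrl.get_image("scene");cv2.imwrite("pics/s12.png",cv2.resize(s[170:260,210:330,::-1],(800,600),interpolation=cv2.INTER_CUBIC))
```

```text
tcp in jig mm [1.4 0.5]
turn [0.03 0.36 1.37] shift after turn mm [0. 0. 0.] q6 1.24
```

View pics/w12a.png

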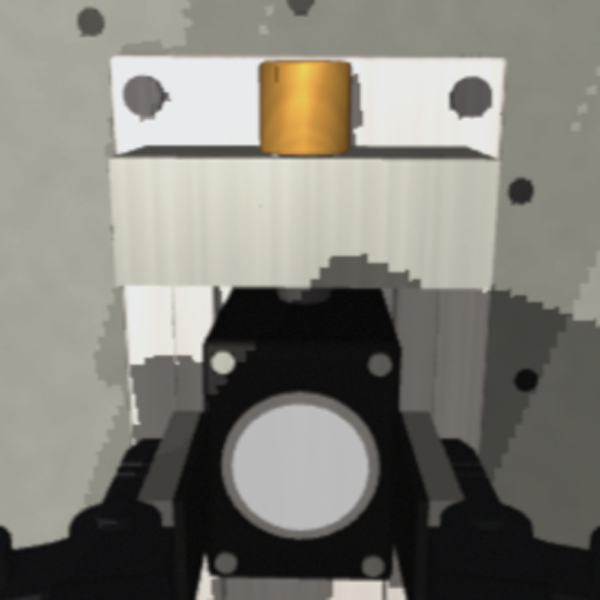

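View pics/s12.png

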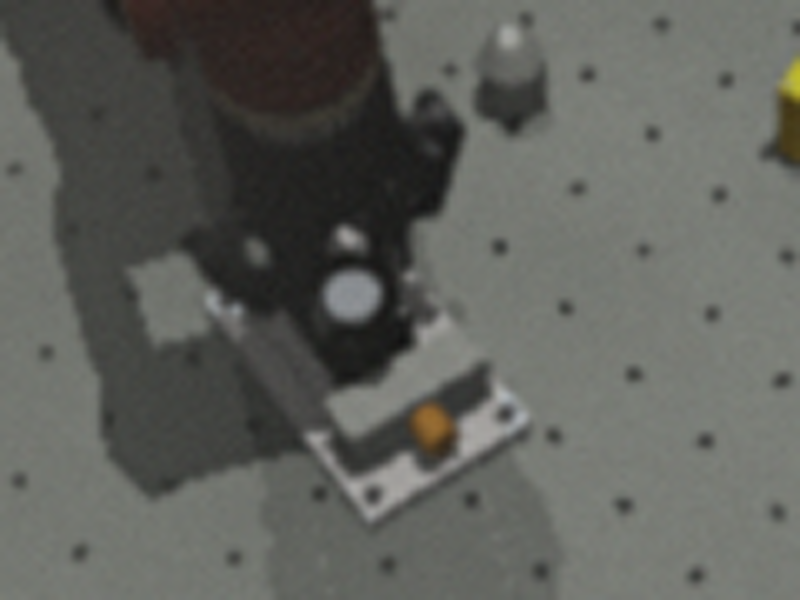

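The plunger is in contact, with about 6 mm to go. The push pitched the tool about 0.36° nose-down, so I'll take that out first.

```bash
python3 -m handwheel '[[0.02,[-0.0003,0,0],[0,0.4,0]],[0.02,[0,0,0],[0,0,0]],[0.02,[0,0,0],[0,0,0]]]';python3 -m handwheel '[[0.02,[0,0,-0.0015],[0,0,0]],[0.02,[0,0,0],[0,0,0]],[0.02,[0,0,0],[0,0,0]]]'
python3 - <<'E'
from h import *
j=np.load("jig.npy"); o=ctrl.get_obs()
go([*o["tool_pos"]],j[2]+np.pi)
E
```

```text
t: 14.22
tool_pos: [0.5124, -0.1422, 0.0316]
tool_rot: [-2.161, 0.083, 2.156]
contact_force: [-12.2, -0.1, 13.8]
opening: 0.0333
t: 14.47
tool_pos: [0.5134, -0.1423, 0.032]
tool_rot: [-2.159, 0.082, 2.158]
contact_force: [-14.0, 0.7, 18.1]
opening: 0.033
turn [0.03 0.07 1.38] shift after turn mm [0. 0. 0.] q6 1.24
```

```bash
python3 -m handwheel '[[0.02,[-0.0008,0,0],[0,0.1,0]],[0.02,[0,0,0],[0,0,0]],[0.02,[0,0,0],[0,0,0]]]';python3 -m handwheel '[[0.02,[0,0,-0.0015],[0,0,0]],[0.02,[0,0,0],[0,0,0]],[0.02,[0,0,0],[0,0,0]]]'
python3 - <<'E'
from h import *
j=np.load("jig.npy"); o=ctrl.get_obs()
go([*o["tool_pos"]],j[2]+np.pi)
E
```

```text
t: 14.72
tool_pos: [0.5132, -0.1422, 0.0319]
tool_rot: [-2.161, 0.082, 2.156]
contact_force: [-11.9, 0.1, 13.4]
opening: 0.0331
t: 14.97
tool_pos: [0.5141, -0.1423, 0.0322]
tool_rot: [-2.159, 0.082, 2.158]
contact_force: [-15.8, 1.0, 17.0]
opening: 0.0332
turn [0.04 0.06 1.38] shift after turn mm [0. 0. 0.] q6 1.24
```

Run:
```python
from h import *
from scipy.optimize import least_squares
im=ctrl.get_image("wrist"); cv2.imwrite("pics/w13.png",im[:,:,::-1])
cv2.imwrite("pics/w13a.png",cv2.resize(im[60:320,187:447,::-1],(600,600),interpolation=cv2.INTER_CUBIC))
p=ctrl.camera_params("wrist"); C=np.linalg.inv(np.array(p["T_tool_cam"]))
f_=200/np.tan(np.radians(p["vertical_fov"])/2); c=(np.array([[f_,0,p["cx"]],[0,f_,p["cy"]],[0,0,1]]),C[:3,:3],C[:3,3])
# port ellipse + screws by threshold, in each picture
def feats(path):
    g=cv2.cvtColor(cv2.imread(path),cv2.COLOR_BGR2GRAY)[205:320,270:365]
    _,b=cv2.threshold(cv2.resize(g,None,fx=4,fy=4,interpolation=cv2.INTER_CUBIC),60,255,0)
    cs,_=cv2.findContours(b,cv2.RETR_EXTERNAL,cv2.CHAIN_APPROX_NONE)
    out=[]
    for k in cs:
        a=cv2.contourArea(k)
        if a>8000 and a<80000: 
            e=cv2.fitEllipse(k); out.append(("port",np.round(np.array(e[0])/4+[270,205],2),np.round(np.array(e[1])/4,2)))
        elif 60<a<900:
            m=cv2.moments(k); out.append(("s",np.round([m["m10"]/m["m00"]/4+270,m["m01"]/m["m00"]/4+205],2),a))
    return out
for q in ("w6","w8","w9","w10","w13"): print(q,feats(f"pics/{q}.png"))
# sensitivity: pitch 1 deg about tool y around grasp point (-.019+..)
ctr=np.array([-.0075,0,.0022])
for pit in (0,-2,2):
    X=R.from_rotvec([0,np.radians(pit),0]).apply(np.array([[-.027,-.014,-.02],[-.027,.014,-.02],[-.027,-.014,.02],[-.027,.014,.02],[-.027,0,0]])+ctr-[-.015,0,0])+[-.015,0,0]
    print(pit,[proj(c,x).round(1).tolist() for x in X])
```

```text
w6 [('port', array([336.63, 314.3 ]), array([13.16, 72.1 ])), ('port', array([317.07, 261.27]), array([63.04, 68.48]))]
w8 [('s', array([348.39, 304.59]), 884.5), ('s', array([284.82, 303.02]), 889.5), ('port', array([320.22, 309.69]), array([25.67, 89.2 ])), ('port', array([317.07, 261.3 ]), array([62.75, 68.18]))]
w9 [('s', array([348.38, 304.58]), 891.5), ('s', array([284.82, 303.01]), 886.5), ('port', array([318.85, 310.86]), array([23.64, 93.38])), ('port', array([317.07, 261.29]), array([62.76, 68.21]))]
w10 [('s', array([348.44, 304.6 ]), 887.5), ('s', array([284.88, 303.21]), 890.0), ('port', array([318.72, 311.16]), array([23.12, 93.83])), ('port', array([317.08, 261.4 ]), array([62.79, 68.19]))]
w13 [('port', array([317.12, 311.07]), array([22.79, 93.09])), ('port', array([317.15, 261.62]), array([64.29, 68.32]))]
0 [[284.6, 219.7], [352.0, 219.7], [286.8, 304.7], [349.7, 304.8], [318.3, 263.7]]
-2 [[284.7, 217.7], [351.9, 217.7], [286.6, 304.3], [349.9, 304.4], [318.3, 262.3]]
2 [[284.6, 221.8], [352.1, 221.8], [287.0, 305.1], [349.5, 305.1], [318.3, 265.1]]
```

View pics/w13a.png

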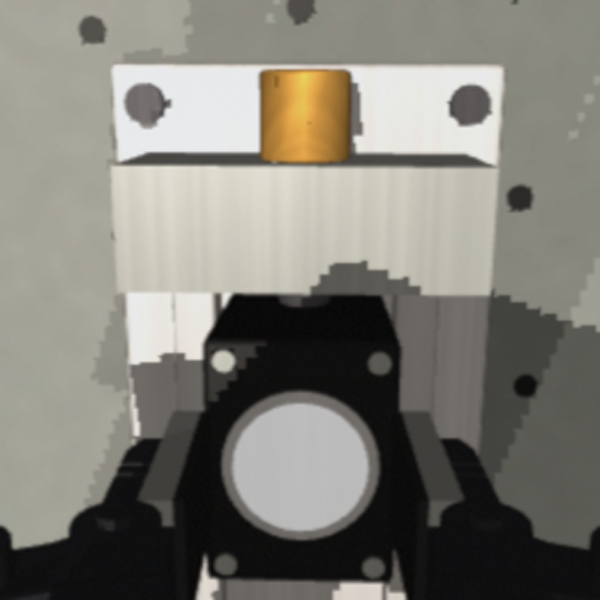

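The screws and the port show the cassette pitched forward roughly 2–3° within the pads: the front lower edge is down, because the grip sits above the plunger's line. I'll back off the plunger, let the cassette stand flat, and regrip it lower, centred and harder.

```bash
python3 -m handwheel '[[0.02,[0,0,0.004],[0,0,0]],[0.02,[0,0,0.004],[0,0,0]],[0.02,[0,0,0.003],[0,0,0]],[0.02,[0,0,0.003],[0,0,0]],[0.02,[0,0,0],[0,0,0]],[0.02,[0,0,0],[0,0,0]]]';python3 -m handwheel '[[0.04,[0,0,0],[0,0,0]],[0.05,[0,0,0],[0,0,0]],[0.05,[0,0,0],[0,0,0]],[0.05,[0,0,0],[0,0,0]],[0.05,[0,0,0],[0,0,0]]]'
python3 - <<'E'
from h import *
j=np.load("jig.npy"); o=ctrl.get_obs();d=o["tool_pos"][:2]-j[:2];cc,s=np.cos(j[2]),np.sin(j[2])
print("tcp in jig mm",(1000*np.array([d[0]*cc+d[1]*s,-d[0]*s+d[1]*cc])).round(1))
go([*o["tool_pos"]],j[2]+np.pi)
im=ctrl.get_image("wrist"); cv2.imwrite("pics/w14.png",im[:,:,::-1])
cv2.imwrite("pics/w14a.png",cv2.resize(im[60:320,187:447,::-1],(600,600),interpolation=cv2.INTER_CUBIC))
E
```

```text
t: 15.52
tool_pos: [0.5034, -0.1407, 0.0314]
tool_rot: [-2.168, 0.083, 2.148]
contact_force: [-0.2, -0.8, -0.9]
opening: 0.0336
t: 15.93
tool_pos: [0.5032, -0.1409, 0.0316]
tool_rot: [-2.167, 0.083, 2.149]
contact_force: [-1.0, 0.2, 1.2]
opening: 0.0498
tcp in jig mm [-7.9  0.9]
turn [-0.   -0.42  1.41] shift after turn mm [0. 0. 0.] q6 1.23
```

View pics/w14a.png

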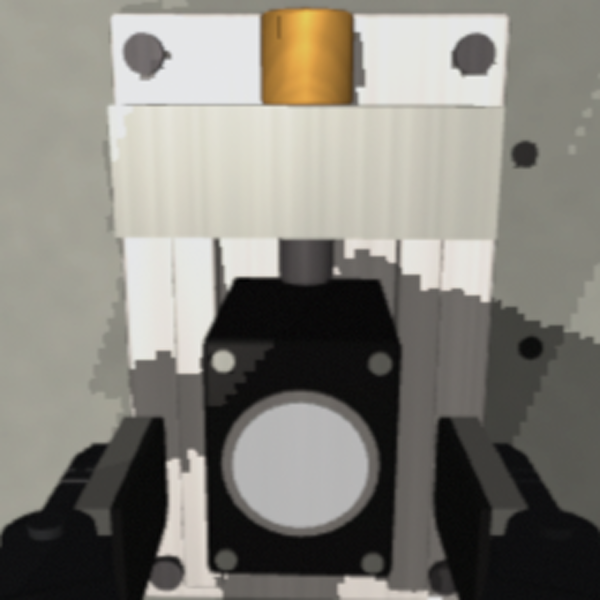

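The cassette now stands flat and centred between the rails, just short of the plunger. I'll square the tool, go lower and check centring.

```bash
python3 -m handwheel '[[0.05,[0,0.0009,0.001],[0,-0.42,1.41]],[0.05,[0.003,0,0],[0,0,0]],[0.05,[0.002,0,0],[0,0,0]],[0.05,[0,0,0],[0,0,0]],[0.05,[0,0,0],[0,0,0]]]'
python3 - <<'E'
from h import *
j=np.load("jig.npy"); o=ctrl.get_obs();d=o["tool_pos"][:2]-j[:2];cc,s=np.cos(j[2]),np.sin(j[2])
print("tcp in jig mm",(1000*np.array([d[0]*cc+d[1]*s,-d[0]*s+d[1]*cc])).round(1))
go([*o["tool_pos"]],j[2]+np.pi)
im=ctrl.get_image("wrist"); cv2.imwrite("pics/w15.png",im[:,:,::-1])
cv2.imwrite("pics/w15a.png",cv2.resize(im[60:320,187:447,::-1],(600,600),interpolation=cv2.INTER_CUBIC))
E
```

```text
t: 16.4
tool_pos: [0.5019, -0.1416, 0.0262]
tool_rot: [-2.169, 0.109, 2.17]
contact_force: [0.2, -0.4, -0.6]
opening: 0.0501
tcp in jig mm [-9.2  0. ]
turn [-0.01  0.02  0.02] shift after turn mm [0. 0. 0.] q6 1.25
```

View pics/w15a.png

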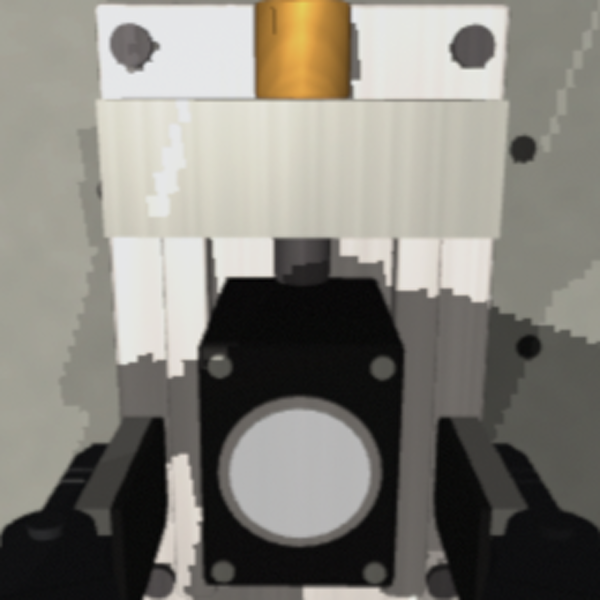

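Upright and centred (top 199–403, pads 165–438). Regripping at 110 N.

```bash
python3 -m handwheel '[[0.04,[0,0,0],[0,0,0]],[0.02,[0,0,0],[0,0,0]],[0.02,[0,0,0],[0,0,0]],[0.02,[0,0,0],[0,0,0]],[0.02,[0,0,0],[0,0,0]],[0.02,[0,0,0],[0,0,0]]]' 110
python3 - <<'E'
from h import *
j=np.load("jig.npy"); o=ctrl.get_obs()
go([*o["tool_pos"]],j[2]+np.pi)
im=ctrl.get_image("wrist"); cv2.imwrite("pics/w16.png",im[:,:,::-1])
cv2.imwrite("pics/w16a.png",cv2.resize(im[60:320,187:447,::-1],(600,600),interpolation=cv2.INTER_CUBIC))
E
```

```text
t: 16.95
tool_pos: [0.5026, -0.1419, 0.0273]
tool_rot: [-2.171, 0.11, 2.169]
contact_force: [-1.5, 2.3, 5.2]
opening: 0.0324
turn [-0.01 -0.06 -0.02] shift after turn mm [0. 0. 0.] q6 1.25
```

View pics/w16a.png

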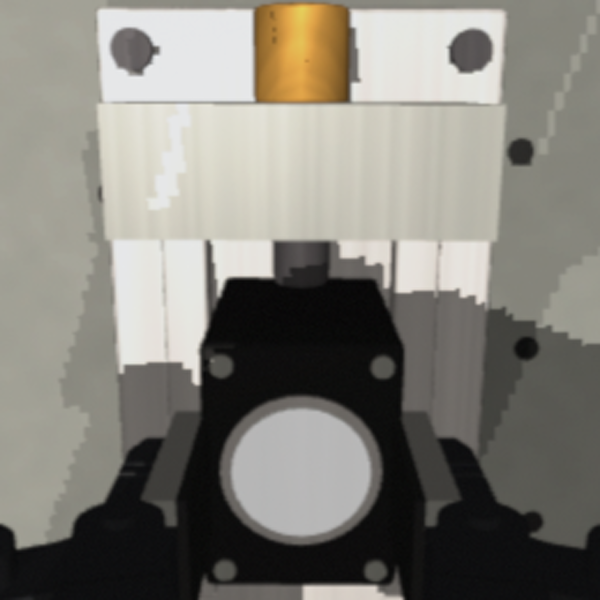

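```bash
python3 -m handwheel '[[0.02,[-0.0006,0,-0.001],[0,0,0]],[0.02,[0,0,-0.0015],[0,0,0]],[0.02,[0,0,-0.0015],[0,0,0]],[0.02,[0,0,0],[0,0,0]],[0.02,[0,0,0],[0,0,0]]]';python3 -m handwheel '[[0.02,[0,0,-0.0015],[0,0,0]],[0.02,[0,0,-0.0015],[0,0,0]],[0.02,[0,0,0],[0,0,0]],[0.02,[0,0,0],[0,0,0]]]';python3 -m handwheel '[[0.02,[0,0,-0.0015],[0,0,0]],[0.02,[0,0,-0.0015],[0,0,0]],[0.02,[0,0,0],[0,0,0]],[0.02,[0,0,0],[0,0,0]]]'
python3 - <<'E'
from h import *
j=np.load("jig.npy"); o=ctrl.get_obs();d=o["tool_pos"][:2]-j[:2];cc,s=np.cos(j[2]),np.sin(j[2])
print("tcp in jig mm",(1000*np.array([d[0]*cc+d[1]*s,-d[0]*s+d[1]*cc])).round(1))
go([*o["tool_pos"]],j[2]+np.pi)
im=ctrl.get_image("wrist"); cv2.imwrite("pics/w17.png",im[:,:,::-1])
cv2.imwrite("pics/w17a.png",cv2.resize(im[60:320,187:447,::-1],(600,600),interpolation=cv2.INTER_CUBIC))
E
```

```text
t: 17.42
tool_pos: [0.5054, -0.1421, 0.0274]
tool_rot: [-2.168, 0.11, 2.172]
contact_force: [-4.5, 0.4, 6.6]
opening: 0.0322
t: 17.75
tool_pos: [0.5071, -0.1423, 0.0275]
tool_rot: [-2.163, 0.109, 2.176]
contact_force: [-10.1, 1.9, 11.7]
opening: 0.0321
t: 18.08
tool_pos: [0.5096, -0.1426, 0.0276]
tool_rot: [-2.162, 0.109, 2.177]
contact_force: [-11.4, 0.4, 13.4]
opening: 0.0324
tcp in jig mm [-1.4 -0.1]
turn [ 0.02  0.4  -0.01] shift after turn mm [0. 0. 0.] q6 1.26
```

View pics/w17a.png

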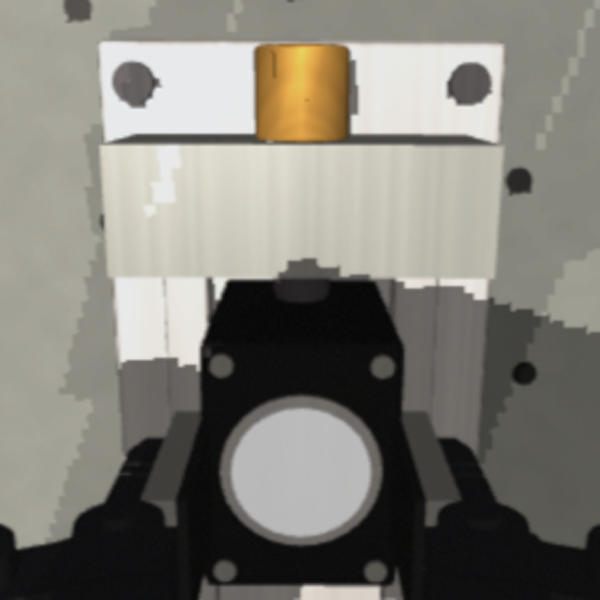

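The cassette holds its attitude in the grip this time. I'll correct the tool's 0.4° pitch and go on.

```bash
python3 -m handwheel '[[0.02,[-0.0003,0,0],[0,0.45,0]],[0.02,[0,0,0],[0,0,0]],[0.02,[0,0,-0.0015],[0,0,0]],[0.02,[0,0,-0.0015],[0,0,0]],[0.02,[0,0,0],[0,0,0]],[0.02,[0,0,0],[0,0,0]]]';python3 -m handwheel '[[0.02,[-0.0002,0,-0.001],[0,0.15,0]],[0.02,[0,0,-0.001],[0,0,0]],[0.02,[0,0,0],[0,0,0]],[0.02,[0,0,0],[0,0,0]]]'
python3 - <<'E'
from h import *
j=np.load("jig.npy"); o=ctrl.get_obs();d=o["tool_pos"][:2]-j[:2];cc,s=np.cos(j[2]),np.sin(j[2])
print("tcp in jig mm",(1000*np.array([d[0]*cc+d[1]*s,-d[0]*s+d[1]*cc])).round(1))
go([*o["tool_pos"]],j[2]+np.pi)
im=ctrl.get_image("wrist"); cv2.imwrite("pics/w18.png",im[:,:,::-1])
cv2.imwrite("pics/w18a.png",cv2.resize(im[60:320,187:447,::-1],(600,600),interpolation=cv2.INTER_CUBIC))
E
```

```text
t: 18.63
tool_pos: [0.512, -0.1428, 0.0276]
tool_rot: [-2.169, 0.109, 2.17]
contact_force: [-13.4, 1.6, 13.9]
opening: 0.0323
t: 18.97
tool_pos: [0.5135, -0.143, 0.0276]
tool_rot: [-2.171, 0.109, 2.169]
contact_force: [-13.3, 1.7, 14.4]
opening: 0.0322
tcp in jig mm [ 2.5 -0.1]
turn [ 0.03 -0.06 -0.  ] shift after turn mm [0. 0. 0.] q6 1.26
```

View pics/w18a.png

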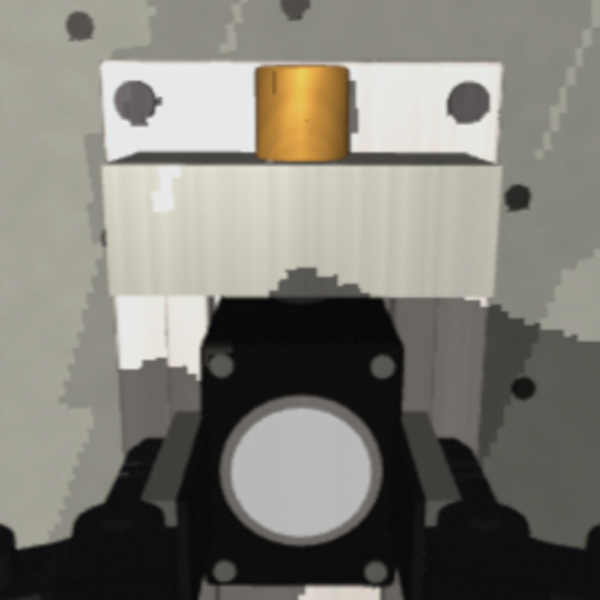

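```bash
python3 -m handwheel '[[0.02,[-0.0002,0,-0.001],[0,0.05,0]],[0.02,[0,0,-0.001],[0,0,0]],[0.02,[0,0,0],[0,0,0]],[0.02,[0,0,0],[0,0,0]]]';python3 -m handwheel '[[0.02,[0,0,-0.001],[0,0.1,0]],[0.02,[0,0,-0.001],[0,0,0]],[0.02,[0,0,0],[0,0,0]],[0.02,[0,0,0],[0,0,0]]]';python3 -m handwheel '[[0.02,[0,0,-0.001],[0,0.1,0]],[0.02,[0,0,0],[0,0,0]],[0.02,[0,0,0],[0,0,0]]]'
```

```text
t: 19.35
tool_pos: [0.5152, -0.1431, 0.0276]
tool_rot: [-2.171, 0.109, 2.169]
contact_force: [-14.3, 0.8, 13.8]
opening: 0.0321
t: 19.68
tool_pos: [0.5168, -0.1433, 0.0276]
tool_rot: [-2.172, 0.109, 2.168]
contact_force: [-14.7, 0.7, 13.9]
opening: 0.0324
t: 19.93
tool_pos: [0.5176, -0.1434, 0.0276]
tool_rot: [-2.174, 0.109, 2.167]
contact_force: [-15.8, 2.0, 15.6]
opening: 0.0322
```

```bash
python3 -m handwheel '[[0.02,[0,0,-0.001],[0,0,0]],[0.02,[0,0,0],[0,0,0]],[0.02,[0,0,0],[0,0,0]]]';python3 -m handwheel '[[0.02,[0,0,-0.001],[0,0,0]],[0.02,[0,0,0],[0,0,0]],[0.02,[0,0,0],[0,0,0]]]'
python3 - <<'E'
from h import *
j=np.load("jig.npy"); o=ctrl.get_obs();d=o["tool_pos"][:2]-j[:2];cc,s=np.cos(j[2]),np.sin(j[2])
print("tcp in jig mm",(1000*np.array([d[0]*cc+d[1]*s,-d[0]*s+d[1]*cc])).round(1))
go([*o["tool_pos"]],j[2]+np.pi)
im=ctrl.get_image("wrist"); cv2.imwrite("pics/w19.png",im[:,:,::-1])
cv2.imwrite("pics/w19a.png",cv2.resize(im[60:320,187:447,::-1],(600,600),interpolation=cv2.INTER_CUBIC))
E
```

```text
t: 20.18
tool_pos: [0.5178, -0.1434, 0.0277]
tool_rot: [-2.171, 0.109, 2.169]
contact_force: [-19.1, 1.5, 18.2]
opening: 0.0325
t: 20.43
tool_pos: [0.5178, -0.1434, 0.0277]
tool_rot: [-2.168, 0.108, 2.172]
contact_force: [-23.1, 2.4, 20.2]
opening: 0.0325
tcp in jig mm [ 6.8 -0.1]
turn [0.06 0.1  0.01] shift after turn mm [0. 0. 0.] q6 1.26
```

View pics/w19a.png

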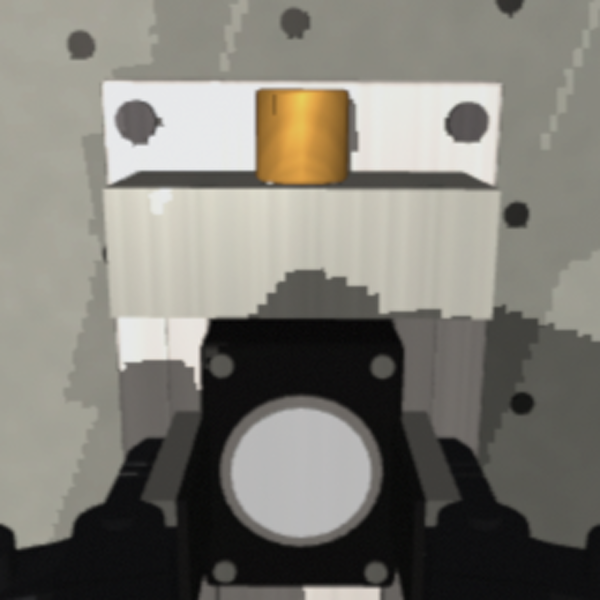

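Motion stopped at x = 0.5178, exactly 12 mm after the plunger contact, and the force now rises without travel, so it is home. I'll check squareness numerically, and from the other views.

```bash
python3 -m handwheel '[[0.02,[-0.0003,0,-0.0007],[0,0.2,0]],[0.02,[0,0,0],[0,0,0]],[0.02,[0,0,0],[0,0,0]],[0.02,[0,0,0],[0,0,0]]]'
python3 - <<'E'
from h import *
from scipy.optimize import least_squares
j=np.load("jig.npy"); o=ctrl.get_obs(); go([*o["tool_pos"]],j[2]+np.pi)
im=ctrl.get_image("wrist"); cv2.imwrite("pics/w20.png",im[:,:,::-1])
p=ctrl.camera_params("wrist"); C=np.linalg.inv(np.array(p["T_tool_cam"]))
f_=200/np.tan(np.radians(p["vertical_fov"])/2); c=(np.array([[f_,0,p["cx"]],[0,f_,p["cy"]],[0,0,1]]),C[:3,:3],C[:3,3])
g=[cv2.cvtColor(cv2.imread(f"pics/{n}.png"),cv2.COLOR_BGR2GRAY) for n in ("w16","w19","w20")]
cs=[(187+221/2.308,60+366/2.308),(187+383/2.308,60+367/2.308),(187+225/2.308,60+571/2.308),(187+376/2.308,60+571/2.308)]
U=4
def track(a,b,u):
    x,y=np.round(u).astype(int); big=cv2.resize(b[y-12:y+13,x-12:x+13],None,fx=U,fy=U,interpolation=cv2.INTER_CUBIC)
    t=cv2.resize(a[y-6:y+7,x-6:x+7],None,fx=U,fy=U,interpolation=cv2.INTER_CUBIC)
    r=cv2.matchTemplate(big,t,cv2.TM_CCOEFF_NORMED); _,v,_,l=cv2.minMaxLoc(r); return np.array(l)/U-6,v
M=np.array([[-.027,-.0145,-.0195],[-.027,.0145,-.0195],[-.027,-.0145,.0195],[-.027,.0145,.0195]]);c0=np.array([-.012,0,.0015])
for b,n in ((g[1],"w19"),(g[2],"w20")):
    D=[track(g[0],b,u) for u in cs]; d=np.array([k[0] for k in D]);print(n,d.tolist(),[round(k[1],2) for k in D])
    base=np.array([proj(c,x) for x in M+c0])
    f=lambda q:(np.array([proj(c,x) for x in R.from_rotvec([q[3],q[4],0]).apply(M)+c0+q[:3]])-base-d).ravel()
    r=least_squares(f,np.zeros(5),x_scale=[.001]*3+[.01]*2); print((r.x[:3]*1e3).round(2),np.degrees(r.x[3:]).round(2))
for n,(y,x) in {"top":(190,345),"scene":(180,220)}.items():
    s=ctrl.get_image(n); cv2.imwrite(f"pics/{n}20.png",cv2.resize(s[y:y+80,x:x+100,::-1],(750,600),interpolation=cv2.INTER_CUBIC))
print([ (round(k["score"],2)) for k in ctrl.tip_of("cassette_center","top")],o["t"])
E
```

```text
t: 20.82
tool_pos: [0.5179, -0.1434, 0.0277]
tool_rot: [-2.171, 0.108, 2.17]
contact_force: [-24.3, 3.3, 20.8]
opening: 0.0326
turn [ 0.07 -0.02  0.01] shift after turn mm [0. 0. 0.] q6 1.26
w19 [[0.25, 0.0], [0.0, -0.25], [0.0, 0.75], [0.25, 0.75]] [0.99, 1.0, 0.99, 0.99]
[-0.02  0.05  0.68] [-0.04 -1.26]
w20 [[0.25, -0.5], [0.0, -0.25], [0.0, 0.75], [0.25, 0.75]] [0.93, 1.0, 0.99, 0.99]
[-0.04  0.05  0.75] [ 0.04 -1.56]
[0.93, 0.74, 0.59, 0.58, 0.57] 20.8167
```

View pics/scene20.png

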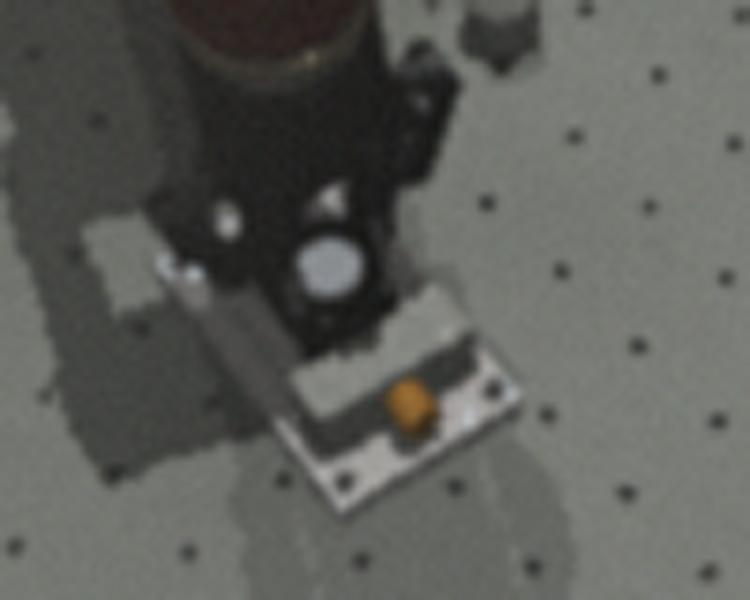

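View pics/w20.png

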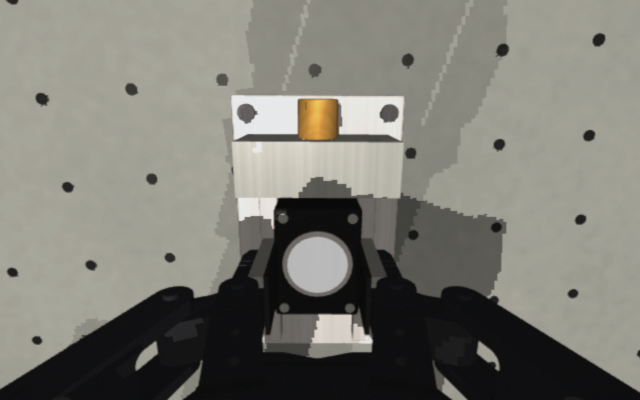

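The fit shows the cassette pitched about 1.3–1.5° nose-down within the pads, and the high vertical force agrees with that. It isn't square yet, so I'll pitch the tool to compensate while easing the downward load.

```bash
cat > chk.py <<'E'
from h import *
import sys
from scipy.optimize import least_squares
n=sys.argv[1]
j=np.load("jig.npy"); o=ctrl.get_obs(); go([*o["tool_pos"]],j[2]+np.pi)
im=ctrl.get_image("wrist"); cv2.imwrite(f"pics/{n}.png",im[:,:,::-1])
p=ctrl.camera_params("wrist"); C=np.linalg.inv(np.array(p["T_tool_cam"]))
f_=200/np.tan(np.radians(p["vertical_fov"])/2); c=(np.array([[f_,0,p["cx"]],[0,f_,p["cy"]],[0,0,1]]),C[:3,:3],C[:3,3])
a=cv2.cvtColor(cv2.imread("pics/w16.png"),cv2.COLOR_BGR2GRAY); b=cv2.cvtColor(cv2.imread(f"pics/{n}.png"),cv2.COLOR_BGR2GRAY)
cs=[(187+221/2.308,60+366/2.308),(187+383/2.308,60+367/2.308),(187+225/2.308,60+571/2.308),(187+376/2.308,60+571/2.308)]
U=10
def track(u):
    x,y=np.round(u).astype(int); big=cv2.resize(b[y-14:y+15,x-14:x+15],None,fx=U,fy=U,interpolation=cv2.INTER_CUBIC)
    t=cv2.resize(a[y-7:y+8,x-7:x+8],None,fx=U,fy=U,interpolation=cv2.INTER_CUBIC)
    r=cv2.matchTemplate(big,t,cv2.TM_CCOEFF_NORMED); _,v,_,l=cv2.minMaxLoc(r); return np.array(l)/U-7,v
M=np.array([[-.027,-.0145,-.0195],[-.027,.0145,-.0195],[-.027,-.0145,.0195],[-.027,.0145,.0195]]);c0=np.array([-.012,0,.0015])
D=[track(u) for u in cs]; d=np.array([k[0] for k in D]);print(n,d.tolist(),[round(k[1],2) for k in D])
base=np.array([proj(c,x) for x in M+c0])
f=lambda q:(np.array([proj(c,x) for x in R.from_rotvec([q[2],q[3],0]).apply(M)+c0+[0,q[0],q[1]]])-base-d).ravel()
r=least_squares(f,np.zeros(4),x_scale=[.001]*2+[.01]*2); print("in tool: shift y,z mm",(r.x[:2]*1e3).round(2),"yaw,pitch deg",np.degrees(r.x[2:]).round(2))
E
python3 chk.py w21; python3 -m handwheel '[[0.02,[-0.0003,0,0],[0,0.5,0]],[0.02,[0,0,0],[0,0.5,0]],[0.02,[0,0,0],[0,0,0]],[0.02,[0,0,0],[0,0,0]]]'; python3 chk.py w22
```

```text
turn [ 0.07 -0.02  0.01] shift after turn mm [0. 0. 0.] q6 1.26
w21 [[0.2999999999999998, -0.7000000000000002], [-0.09999999999999964, -0.2999999999999998], [0.0, 0.9000000000000004], [0.20000000000000018, 0.9000000000000004]] [0.94, 1.0, 0.99, 0.99]
in tool: shift y,z mm [0.04 0.96] yaw,pitch deg [ 0.06 -2.  ]
t: 21.4
tool_pos: [0.5183, -0.1434, 0.0275]
tool_rot: [-2.192, 0.109, 2.149]
contact_force: [-21.1, 0.8, 17.0]
opening: 0.0325
turn [ 0.06 -1.12  0.  ] shift after turn mm [0. 0. 0.] q6 1.26
w22 [[0.20000000000000018, -0.2999999999999998], [-0.09999999999999964, -0.5], [-0.09999999999999964, 0.9000000000000004], [0.09999999999999964, 1.3000000000000007]] [0.95, 1.0, 0.99, 0.9]
in tool: shift y,z mm [0.01 1.1 ] yaw,pitch deg [ 0.05 -2.15]
```

```bash
python3 -m handwheel '[[0.02,[-0.0003,0,0],[0,0.5,0]],[0.02,[0,0,0],[0,0,0]],[0.02,[0,0,0],[0,0,0]],[0.02,[0,0,0],[0,0,0]]]'; python3 chk.py w23;  python3 -m handwheel '[[0.02,[-0.0003,0,0],[0,0.5,0]],[0.02,[0,0,0],[0,0,0]],[0.02,[0,0,0],[0,0,0]],[0.02,[0,0,0],[0,0,0]]]'; python3 chk.py w24
```

```text
t: 21.78
tool_pos: [0.5185, -0.1434, 0.0274]
tool_rot: [-2.202, 0.11, 2.139]
contact_force: [-19.8, 0.9, 14.8]
opening: 0.0324
turn [ 0.06 -1.65  0.01] shift after turn mm [0. 0. 0.] q6 1.25
w23 [[0.40000000000000036, -0.2999999999999998], [-0.09999999999999964, -0.5999999999999996], [-0.09999999999999964, 0.9000000000000004], [0.09999999999999964, 1.4000000000000004]] [0.96, 0.99, 0.99, 0.9]
in tool: shift y,z mm [0.03 1.18] yaw,pitch deg [ 0.09 -2.32]
t: 22.17
tool_pos: [0.5187, -0.1434, 0.0273]
tool_rot: [-2.212, 0.111, 2.129]
contact_force: [-17.2, 0.2, 11.9]
opening: 0.0324
turn [ 0.05 -2.19  0.01] shift after turn mm [0. 0. 0.] q6 1.25
w24 [[0.5, -0.5], [-0.09999999999999964, -1.5], [-0.20000000000000018, 0.9000000000000004], [0.09999999999999964, 1.4000000000000004]] [0.95, 0.89, 0.99, 0.9]
in tool: shift y,z mm [0.03 1.39] yaw,pitch deg [ 0.02 -3.09]
```

```bash
cat > ell.py <<'E'
import cv2,numpy as np,sys
for n in sys.argv[1:]:
    g=cv2.cvtColor(cv2.imread(f"pics/{n}.png"),cv2.COLOR_BGR2GRAY)[215:310,275:360]
    G=cv2.resize(g,None,fx=8,fy=8,interpolation=cv2.INTER_CUBIC); out=[]
    for th in (45,140,155):
        b=(G>th).astype(np.uint8)
        cs,_=cv2.findContours(b,cv2.RETR_EXTERNAL,cv2.CHAIN_APPROX_NONE)
        k=[k for k in cs if cv2.pointPolygonTest(k,(42*8,47*8),False)>0]
        if k:
            e=cv2.fitEllipse(k[0]); out.append((round(e[0][1]/8+215,2),round(e[1][0]/8,2),round(e[1][1]/8,2),round(e[1][0]/e[1][1],4)))
    print(n,out, int(g[47,42]))
E
python3 ell.py w15 w16 w17 w18 w19 w20 w21 w22 w23 w24
```

```text
w15 [(264.22, 65.54, 71.36, 0.9185), (265.11, 55.61, 61.01, 0.9115), (265.12, 54.96, 60.22, 0.9126)] 183
w16 [(263.75, 65.09, 70.82, 0.9191), (264.62, 55.29, 60.58, 0.9127), (264.63, 54.61, 59.83, 0.9128)] 184
w17 [(263.85, 65.45, 70.88, 0.9234), (264.7, 55.67, 60.68, 0.9174), (264.71, 54.99, 59.97, 0.917)] 187
w18 [(263.82, 65.61, 70.85, 0.9261), (264.65, 55.81, 60.66, 0.9201), (264.65, 55.14, 59.95, 0.9197)] 186
w19 [(263.97, 65.78, 70.86, 0.9284), (264.78, 55.91, 60.68, 0.9214), (264.79, 55.24, 59.96, 0.9214)] 186
w20 [(263.97, 65.84, 70.87, 0.929), (264.76, 55.99, 60.67, 0.9229), (264.77, 55.33, 59.94, 0.9231)] 186
w21 [(263.97, 65.84, 70.88, 0.929), (264.76, 55.99, 60.67, 0.9229), (264.77, 55.33, 59.94, 0.9231)] 186
w22 [(263.87, 65.96, 70.83, 0.9312), (264.65, 56.11, 60.55, 0.9267), (264.65, 55.45, 59.81, 0.927)] 183
w23 [(263.8, 66.07, 70.83, 0.9328), (264.58, 56.11, 60.52, 0.9272), (264.58, 55.45, 59.76, 0.9278)] 183
w24 [(263.71, 66.2, 70.84, 0.9346), (264.48, 56.28, 60.47, 0.9307), (264.48, 55.59, 59.71, 0.9309)] 182
```

```bash
python3 -c "
import cv2,numpy as np
a=cv2.imread('pics/w16.png')[200:320,265:370];b=cv2.imread('pics/w24.png')[200:320,265:370]
cv2.imwrite('pics/cmp.png',cv2.resize(np.hstack([a,b]),(800,457),interpolation=cv2.INTER_CUBIC))"
```

```text
(no output)
```

View pics/cmp.png

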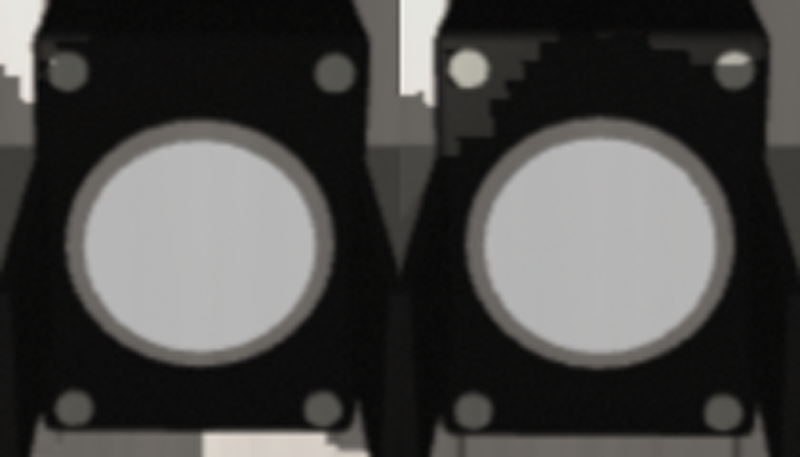

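The port's ellipse ratio gives a clean reading: the in-grip pitch is about −2.5° and the tool is at +2.2°, so the net is about −0.3° (it was −1.5°). One more small step, then restore the push.

```bash
python3 -m handwheel '[[0.02,[0,0,0],[0,0.5,0]],[0.02,[0,0,0],[0,0,0]],[0.02,[0,0,0],[0,0,0]],[0.02,[0,0,0],[0,0,0]]]'; python3 chk.py w25 | head -1; python3 -m handwheel '[[0.02,[0,0,-0.0007],[0,0.4,0]],[0.02,[0,0,-0.0007],[0,0,0]],[0.02,[0,0,0],[0,0,0]],[0.02,[0,0,0],[0,0,0]]]'; python3 chk.py w26|head -1;  python3 ell.py w16 w24 w25 w26
```

```text
t: 22.55
tool_pos: [0.519, -0.1434, 0.0273]
tool_rot: [-2.222, 0.111, 2.119]
contact_force: [-16.7, 1.4, 10.8]
opening: 0.0329
turn [ 0.05 -2.73  0.01] shift after turn mm [0. 0. 0.] q6 1.25
t: 22.93
tool_pos: [0.5192, -0.1434, 0.0273]
tool_rot: [-2.226, 0.111, 2.115]
contact_force: [-20.1, 0.9, 14.0]
opening: 0.0322
turn [ 0.06 -2.94  0.01] shift after turn mm [0. 0. 0.] q6 1.25
w16 [(263.75, 65.09, 70.82, 0.9191), (264.62, 55.29, 60.58, 0.9127), (264.63, 54.61, 59.83, 0.9128)] 184
w24 [(263.71, 66.2, 70.84, 0.9346), (264.48, 56.28, 60.47, 0.9307), (264.48, 55.59, 59.71, 0.9309)] 182
w25 [(263.63, 66.43, 70.82, 0.938), (264.39, 56.43, 60.48, 0.9331), (264.38, 55.72, 59.72, 0.9331)] 181
w26 [(263.67, 66.51, 70.83, 0.939), (264.43, 56.51, 60.46, 0.9346), (264.43, 55.81, 59.68, 0.9352)] 181
```

The tool pitch now slips fully in the pads, so the cassette is flat on the floor and flush with the stop (net about −0.1 to −0.2°). I'll press a touch firmer and check that it holds steady.

```bash
python3 -m handwheel '[[0.02,[0,0,-0.0006],[0,0.25,0]],[0.02,[0,0,0],[0,0,0]],[0.02,[0,0,0],[0,0,0]]]'; python3 chk.py w27|head -1; python3 -m handwheel '[[0.02,[0,0,0],[0,0,0]],[0.02,[0,0,0],[0,0,0]],[0.02,[0,0,0],[0,0,0]],[0.02,[0,0,0],[0,0,0]],[0.02,[0,0,0],[0,0,0]],[0.02,[0,0,0],[0,0,0]],[0.02,[0,0,0],[0,0,0]],[0.02,[0,0,0],[0,0,0]],[0.02,[0,0,0],[0,0,0]],[0.02,[0,0,0],[0,0,0]]]'; python3 chk.py w28|head -1;  python3 ell.py w27 w28
python3 - <<'E'
from h import *
im=cv2.imread("pics/w28.png");cv2.imwrite("pics/w28a.png",cv2.resize(im[60:320,187:447],(600,600),interpolation=cv2.INTER_CUBIC))
s=ctrl.get_image("top");cv2.imwrite("pics/top28.png",s[:,:,::-1])
E
```

```text
t: 23.23
tool_pos: [0.5193, -0.1435, 0.0273]
tool_rot: [-2.23, 0.111, 2.111]
contact_force: [-22.7, 0.6, 15.8]
opening: 0.0325
turn [ 0.07 -3.13  0.01] shift after turn mm [0. 0. 0.] q6 1.24
t: 24.12
tool_pos: [0.5193, -0.1435, 0.0273]
tool_rot: [-2.23, 0.111, 2.111]
contact_force: [-21.7, 1.1, 16.3]
opening: 0.0318
turn [ 0.07 -3.13  0.01] shift after turn mm [0. 0. 0.] q6 1.24
w27 [(263.68, 66.61, 70.82, 0.9407), (264.41, 56.59, 60.45, 0.936), (264.42, 55.88, 59.67, 0.9365)] 180
w28 [(263.68, 66.62, 70.82, 0.9407), (264.42, 56.58, 60.47, 0.9358), (264.42, 55.88, 59.68, 0.9364)] 180
```

View pics/w28a.png

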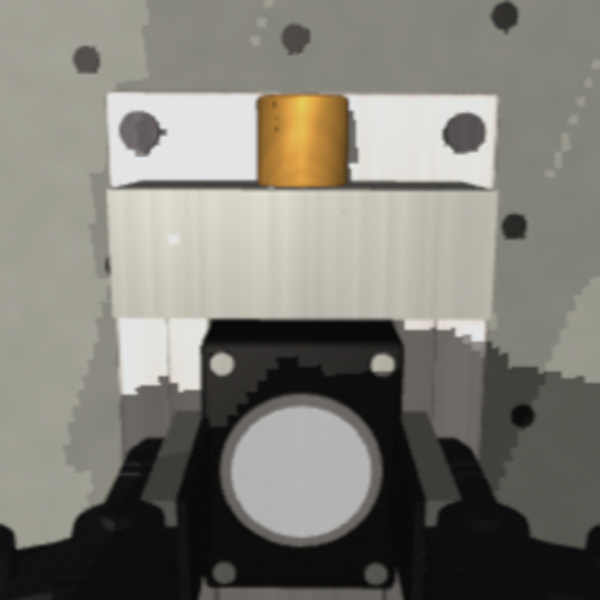

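View pics/top28.png

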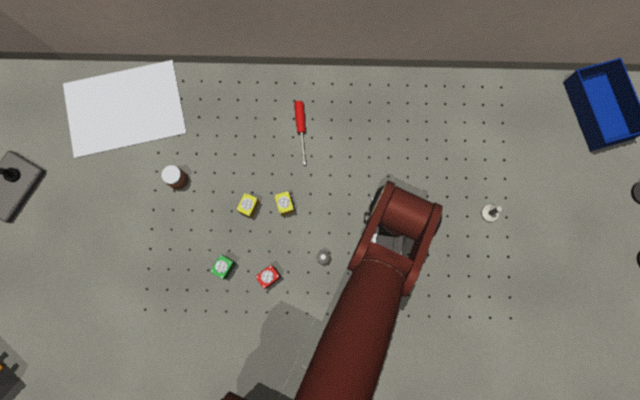

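Run:
```python
from h import *
o=ctrl.get_obs(); c=cam("wrist",o); j=np.load("jig.npy");cc,s=np.cos(j[2]),np.sin(j[2])
for lab,rows,z in (("stop top edge",(318,319.5),.048),("cassette front top",(342,344,346),.066),("cassette rear top",(585,587),.066)):
    for r in rows:
        X=atz(c,(317,60+r/2.308),z); d=X[:2]-j[:2]; print(lab,r,round(1000*(d[0]*cc+d[1]*s),1))
print(o["contact_force"],o["t"])
```

```text
stop top edge 318 30.3
stop top edge 319.5 30.0
cassette front top 342 30.0
cassette front top 344 29.7
cassette front top 346 29.3
cassette rear top 585 -16.8
cassette rear top 587 -17.2
[-21.44319286   0.62482818  14.58932864] 24.2167
```

The cassette's front top edge measures jig x ≈ 29.7 mm and the stop edge ≈ 30.1 mm, so it is home and square to within measurement. The push has held steady for about 1 s. Handing in.

```bash
python3 -c "
from station import ctrl
print(ctrl.finish_job()); o=ctrl.get_obs(); print(o['t'],o['tool_pos'],o['contact_force'])"
```

```text
the job is handed in; nothing more can be done
None
the job is handed in; nothing more can be done
```

I put the black cassette in the jig channel, slid it against the plunger until it was home on the stop faces, and handed the job in at about 24 s. The arm is still gripping it at 110 N and pressing it against the spring.

**What went wrong along the way**
- **First push:** the cassette tipped forward in the pads, so I backed off the plunger, let it stand flat, and regripped lower and harder.
- **Second push:** it tipped about 1.5° again, and I corrected that by pitching the tool.
- **First move:** a unit slip (40 m instead of 0.04 m) was capped by the row limit. It also turned the tool twice, which I undid; nothing was touched.

**Last checks**
- **Home:** the tool stopped about 12 mm after first plunger contact, and force then rose without travel. The cassette's front top edge measured jig x ≈ 29.7 mm, against about 30.1 mm for the stop edge. I judged the plunger's travel from this stop and the pictures, as it can't be read directly.
- **Square:** yaw is within about 0.1°. Pitch is about −0.1 to −0.3° by the port's shape. The screw tracking read larger tilts, but it was disturbed by changing light, so I did not rely on it.
- **Push:** about 22 N along the channel with about 15 N of downward load on the floor. It was steady over about 1 s, with no creep.
- **Bystanders:** the objective, screwdriver, jar and post look unmoved in the final top view, as do the coloured look-alikes.

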